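# Load the post-curing unit with printed dies

### The arm

A 6-joint arm with a two-finger parallel gripper is mounted at the origin on the work surface. World frame = base frame: x ahead of the robot, y to its left, z up, the work surface at z = 0. Lengths are in mm, angles in rad, forces in N, time in s.
With the tool pointing down it reaches from about 400 to 925 mm from the base axis. Payload 12.5 kg.
Tool frame: the origin (TCP) lies between the finger pads; the fingertips stand env.tip_extent ahead of it and the grasp point (between the pads) lies 11 mm behind it (env.tip_extent is the distance from the TCP to the fingertips, in mm); z points along the fingers, y is the line along which they close (so a half turn about z gives the same grasp; the last joint's range is limited). The gripper opens to 95 mm and grips with 3 to 60 N. Pads are 20 mm wide; open, the fingers measure 119 mm over their backs; the gripper's body (75 mm by 180 mm) begins 59 mm behind the grasp point.
Start: joints at [-1.269, 0.491, 1.559, -0, 1.092, -0.106], TCP at [247.893, -573.755, 222.661] pointing down, gripper open.
Joint ranges: [-3.1, 3.1], [-0.84, 2.19], [0.05, 2.79], [-1.13, 4.28], [0.06, 2.93], [-2.69, 2.69]. Speed limits (rad/s): [2.22, 2.22, 2.79, 3.14, 3.14, 3.14].

### API

Orientations are given as [roll, pitch, yaw] about the fixed x, y, z axes, in that order (R = Rz(yaw) Ry(pitch) Rx(roll)).
In Python, from cell import env gives the robot as it stands.
- The arm moves only by the tool carry_out, never from a script. Its argument "motion" is a list of rows, each a list of 5 numbers: the shift along the tool's x, y, z in mm, then the turn about the tool's z in degrees, then the closure, from 0 (fully open) to 1 (shut). A call has 1 to 12 rows; each row shifts and turns the commanded pose from where the row before left it, along the tool's axes as they then stand; what a row does not reach is not made up. A row lasts 1/10 s, in which the tool goes at most 50 mm and 8.59 degrees, less where a joint would pass 70% of its speed; a pose out of reach is approached as far as the arm can. A call with a gripper value outside its range is refused whole. The fingers move at their own pace and stop on an object; the grip force is fixed at half the most. Time passes only in rows, so rows that do not move let the fingers close. It gives the time, the measured TCP pose, the force, the opening and the grip force at its end, in the units of the state.
- env.state(): the state, without advancing time (a new reading comes with each control period).
- env.read_camera(name): name is "scene" or "top"; returns a dict with "color" (420x560x3 uint8, red, green, blue), "K" (3x3 intrinsics, pixels), "dist" ([k1, k2, p1, p2, k3] as OpenCV has them; the pictures are not rectified), "R" (3x3) and "t" (3): a world point X has camera coordinates R X + t. Camera axes: x right, y down, z forward; pixel columns grow to the right and rows downward; lengths in mm; the calibration is good to about 2 mm. A picture is of the moment at which its call begins. There is no depth.
- env.job_done(): hands the job in; it is judged then, once.
The state is a dict: "t": time; "joints": joint angles; "qvel": joint speeds; "tau": joint torques, N m; "eef_pos": TCP position; "tcp_rot": TCP orientation; "ft_force": force on the tool from outside, world axes, zero at the start; "moment": the same for the moment, N m; "opening": opening from 0.0 (shut) to 1.0 (fully open); "grip_force": force on a finger pad.
Only numpy, scipy, OpenCV 4.12 (cv2) and the standard library are available. Lean on these libraries where they do the work, as an engineer would, in place of code of your own. Each camera call takes 0.05 s, during which the arm holds its last target. There are 200 camera calls.

### The job

Cure the printed dies: stand every die on the bench upright in a slot of the metal rack, fully down, one to a slot and in any order, while the rack is still out in front of the curing unit. Then slide the loaded rack along the bench, without lifting it, into the open bay of the unit until it sits square against the stop at the back, and lower the amber hood fully shut over it. Leave the cast, the beaker and the jar where they stand.

Things in the scene. Friction and masses are not known exactly. Their poses are not given: they have to be found in the camera images.
- die0: printed resin die, beige: upright block 18 mm (its x) by 24 mm (its y) by 36 mm tall with a small round tooth stub (15 mm across, 12 mm tall) on top, 48 mm tall in all, 30 g. Origin: centre of its underside, z up. May be absent
- die1: printed resin die, beige: upright block 18 mm (its x) by 24 mm (its y) by 36 mm tall with a small round tooth stub (15 mm across, 12 mm tall) on top, 48 mm tall in all, 30 g. Origin: centre of its underside, z up. May be absent
- die2: printed resin die, beige: upright block 18 mm (its x) by 24 mm (its y) by 36 mm tall with a small round tooth stub (15 mm across, 12 mm tall) on top, 48 mm tall in all, 30 g. Origin: centre of its underside, z up. May be absent
- die3: printed resin die, beige: upright block 18 mm (its x) by 24 mm (its y) by 36 mm tall with a small round tooth stub (15 mm across, 12 mm tall) on top, 48 mm tall in all, 30 g. Origin: centre of its underside, z up. May be absent
- die4: printed resin die, beige: upright block 18 mm (its x) by 24 mm (its y) by 36 mm tall with a small round tooth stub (15 mm across, 12 mm tall) on top, 48 mm tall in all, 30 g. Origin: centre of its underside, z up. May be absent
- die5: printed resin die, beige: upright block 18 mm (its x) by 24 mm (its y) by 36 mm tall with a small round tooth stub (15 mm across, 12 mm tall) on top, 48 mm tall in all, 30 g. Origin: centre of its underside, z up. May be absent
- rack: loose aluminium block 54 (its x) x 210 (its y) x 22 mm tall, 0.5 kg; origin centre of underside, z up. Six slots in a row at x = 0, y = +-17, +-51, +-85 mm; each 22 mm (x) by 28 mm (y), rims chamfered 2.5 mm, 15 mm deep (floor 7 mm above the bench): a die goes in with its 24 mm side along the rack's y, either way round, and then stands 33 mm above the rack. The long faces are alike
- unit: fixed white curing unit. Origin at bench level in its bay, where the rack's origin lies when home; x to its back, y left. Bay floor is the bench, open towards -x; side walls 30 mm tall, inner faces at y = +-121 mm, outer +-133, from x = -50 mm back; stop face at x = 27 mm, 16 mm tall, 8 mm thick; housing behind it from x = 55 to 115 mm, 45 mm tall, 266 mm wide
- hood (a joint): hinge of the amber see-through hood, rad: 0 = shut, grows as it opens upward and back (1.57 = standing upright); a stiff hinge, it stays where it is left. The hood is a shell 115 mm from hinge to front, 262 mm wide, its top 34 mm above the hinge axis and its rim 14 mm below it when shut
- hood_hinge (a point): point on the hood's hinge axis, midway; at x = 65 mm, z = 45 mm in the unit's frame; axis along the unit's y. Its own frame turns with the hood
- hood_handle (a point): middle of the steel bar handle on the hood's front, a round bar about 100 mm long along the unit's y, 35 mm out from the hood's front face; 150 mm from the hinge towards the front and 10 mm above it when shut; it points up when the hood is open
- cast: bystander: plaster tooth cast, 60 x 64 mm, 35 mm tall; origin at the centre of its underside
- beaker: bystander: empty glass beaker, 72 mm across, 90 mm tall; origin at the centre of its underside
- jar: bystander: small white jar, 44 mm across, 50 mm tall; origin at the centre of its underside
There are look-alikes about, which are no part of the job. What is shaped like the die3 but red or turquoise is not meant.

How it is judged:
By the outcome, as a careful person would: the job done as asked, in the order asked, and still so for the second after the job is handed in, with the robot touching nothing.
Of die0, die1, die2, die3, die4, die5 only 4 to 6 are there at a start; the rules pass over those that are not, and their reading is None.
At some moment in a run one of rack may be knocked a few centimetres aside while the robot is not near it.
It also fails if it takes over 210 s, if anything falls off the work surface, if the arm or the gripper's body presses on something with over 40 N, if the wrist force passes 120 N, or if a joint passes its speed limit or range.

## Working session

There is one attempt and no reset: what is moved stays moved. The work goes in short steps, Python scripts to look and compute and a tool call to move; the robot and the scene stay as the last step left them, time stands still between calls to the robot, and variables do not carry over. Pictures are saved under pics/ and viewed, at most 14 in all, crops included, and the job is handed in when it is done.

Besides the shell and the picture viewer there is one more tool, called after "Request:" in YAML: its name, and indented under it one key for each argument. carry_out: Moves the arm, as the interface text tells. Its arguments: {"type":"object","properties":{"motion":{"type":"array"}},"required":["motion"]}

```bash
ls; mkdir -p pics
python3 - <<'E'
from cell import env
import cv2,numpy as np
print(env.state(), env.tip_extent)
for n in("scene","top"):
    c=env.read_camera(n); cv2.imwrite(f"pics/{n}0.png",cv2.resize(c["color"][:,:,::-1],(800,600),interpolation=cv2.INTER_CUBIC))
    print(n,c["K"].tolist(),c["dist"],c["R"].tolist(),c["t"])
E
```

```text
pics
{'t': 0.0, 'joints': array([-1.26858370e+00,  4.91512214e-01,  1.55944353e+00,  5.61580208e-06,
        1.09169708e+00, -1.05609891e-01]), 'qvel': array([ 5.58973298e-04, -2.95030841e-04, -4.34975096e-05,  1.31240068e-03,
       -3.55654438e-04,  4.87236669e-05]), 'tau': array([-1.20783579e-04, -6.12645078e+01, -2.58183450e+01,  6.93712919e-02,
        4.82155848e-02, -1.51676049e-04]), 'eef_pos': array([ 247.82889911, -573.51128379,  222.0931966 ]), 'tcp_rot': array([-3.14053891e+00, -1.16710062e-04,  4.07819864e-01]), 'ft_force': array([ 0.66051349, -0.0661973 ,  0.55565371]), 'moment': array([ 0.07288484,  0.02709201, -0.01689401]), 'grip_force': 0.0, 'opening': 1.0022529729653626} 8.0
scene [[384.26798950326895, 0.0, 283.15543579572704], [0.0, 384.26798950326895, 212.6011243528721], [0.0, 0.0, 1.0]] [-0.08291282  0.          0.          0.          0.        ] [[0.5680076601684815, 0.8227186169252555, 0.022391412517340822], [0.49304719359488236, -0.3183654359080237, -0.8096591345173011], [-0.6589929915242932, 0.4709326136335101, -0.5864731115218953]] [-309.01028154 -235.6602917  1389.08339302]
top [[443.65171521616776, 0.0, 280.9329121389021], [0.0, 443.65171521616776, 208.74537359055248], [0.0, 0.0, 1.0]] [-0.04615388  0.          0.          0.          0.        ] [[0.020789764181694724, -0.9997399643792041, 0.009369595953792201], [-0.9817313526974905, -0.022186346160648716, -0.1889743823241546], [0.18913311935254865, -0.005269693265044747, -0.98193731648047]] [ -13.15259986  559.38005678 1040.74157674]
```

View pics/scene0.png

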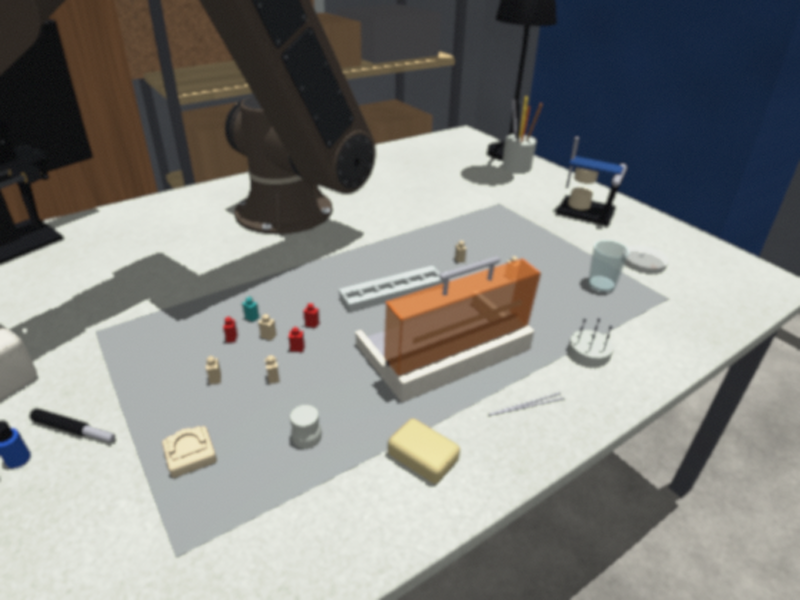

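View pics/top0.png

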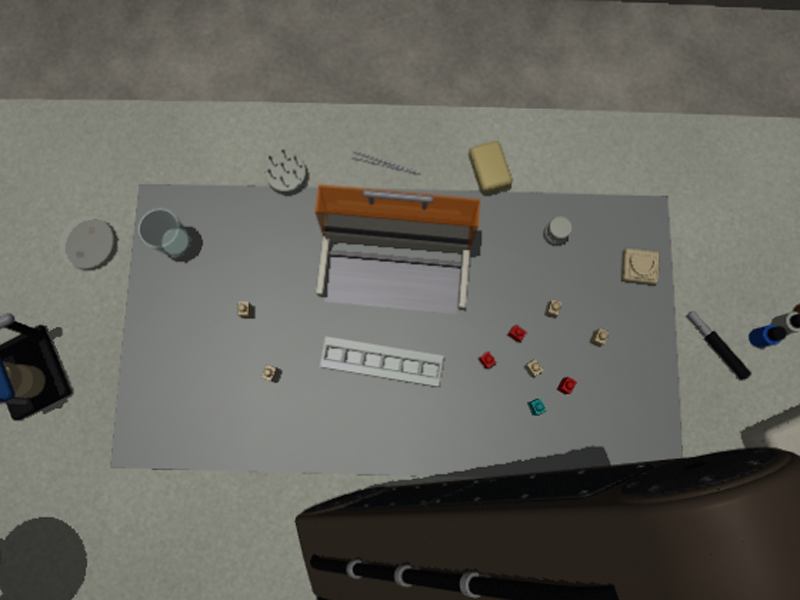

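The top view shows five beige dies, at about (244,309), (269,373), (554,308), (535,368) and (600,337) in the 800-px picture. The rack is at (382,362) and the unit at (395,260) with its hood open and the handle at (398,198). The scene view shows the same five dies, all standing. Next I fit the poses.

```bash
cat > h.py <<'E'
from cell import env
import cv2,numpy as np
from scipy.optimize import minimize
def cams(): return {n:env.read_camera(n) for n in("top","scene")}
def proj(c,P): return cv2.projectPoints(np.float64(P).reshape(-1,1,3),cv2.Rodrigues(c["R"])[0],c["t"],c["K"],c["dist"])[0][:,0]
def ray(c,px,z):
    u=cv2.undistortPoints(np.float64([[px]]),c["K"],c["dist"])[0,0]; d=c["R"].T@[u[0],u[1],1]; o=-c["R"].T@c["t"]
    return o+d*(z-o[2])/d[2]
def tf(p,P):  # p=x,y,yaw[,z]
    c,s=np.cos(p[2]),np.sin(p[2]); P=np.float64(P); z=p[3] if len(p)>3 else 0
    return np.c_[p[0]+c*P[:,0]-s*P[:,1],p[1]+s*P[:,0]+c*P[:,1],P[:,2]+z]
def box(x0,x1,y0,y1,z0,z1): return [[x,y,z] for x in(x0,x1) for y in(y0,y1) for z in(z0,z1)]
def rect(x0,x1,y0,y1,z): return np.array([[x0,y0,z],[x1,y0,z],[x1,y1,z],[x0,y1,z],[x0,y0,z]],float)
a=np.linspace(0,2*np.pi,13)[:-1]
BLOCK=np.array(box(-9,9,-12,12,0,36)); STUB=np.array([[7.5*np.cos(t),7.5*np.sin(t),z] for t in a for z in(36,48)])
def beige(c):
    I=cv2.GaussianBlur(c["color"],(0,0),.6).astype(float); R,G,B=I[...,0],I[...,1],I[...,2]
    return ((R-B>.16*R)&(R>70)&(R-G<.25*R)).astype(np.uint8)
S=6
def sil(c,p,o,n):
    m=np.zeros((n*S,n*S),np.uint8)
    for Q in(BLOCK,STUB):
        h=cv2.convexHull(((proj(c,tf(p,Q))-o+.5)*S*16-8).astype(np.int32)); cv2.fillConvexPoly(m,h,1,shift=4)
    return cv2.resize(m.astype(np.float32),(n,n),interpolation=cv2.INTER_AREA)
def fitdie(C,masks,p0,z=False):
    n=44; W={}
    for k,c in C.items():
        o=np.round(proj(c,[[p0[0],p0[1],20]])[0]-n/2).astype(int); W[k]=(o,masks[k][o[1]:o[1]+n,o[0]:o[0]+n].astype(np.float32))
    def cost(p):
        f=0
        for k,c in C.items():
            o,m=W[k]; s=sil(c,p,o,n); f+=np.abs(s-m).sum()/s.sum()
        return f
    best=None
    for y in np.arange(0,np.pi,np.pi/8):
        q=[p0[0],p0[1],y]+([0] if z else []); st=np.array(q)+np.vstack([np.zeros(len(q)),np.diag([8,8,.25,5][:len(q)])])
        r=minimize(cost,q,method="Nelder-Mead",options=dict(initial_simplex=st,xatol=.1,fatol=1e-3))
        if best is None or r.fun<best.fun: best=r
    return best
def wire(c,p,segs):
    out=[]
    for s in segs:
        for A,B in zip(s[:-1],s[1:]):
            n=max(2,int(np.linalg.norm(B-A)/3)); out.append(A+(B-A)*np.linspace(0,1,n)[:,None])
    return proj(c,tf(p,np.vstack(out)))
def fitwire(C,segs,p0,d=(15,15,.1)):
    G={}
    for k,c in C.items():
        g=cv2.GaussianBlur(cv2.cvtColor(c["color"],cv2.COLOR_RGB2GRAY).astype(np.float32),(0,0),1)
        G[k]=np.sqrt(np.minimum(np.hypot(cv2.Sobel(g,5,1,0),cv2.Sobel(g,5,0,1)),150))
    def cost(p):
        return -sum(cv2.remap(G[k],*[np.float32(v) for v in wire(c,p,segs).T],cv2.INTER_LINEAR).mean() for k,c in C.items())
    best=None; rng=np.random.default_rng(0)
    for i in range(40):
        q=np.array(p0)+(rng.uniform(-1,1,len(p0))*d if i else 0); st=q+np.vstack([np.zeros(len(q)),np.diag(np.array(d)/3)])
        r=minimize(cost,q,method="Nelder-Mead",options=dict(initial_simplex=st,xatol=.05,fatol=1e-3))
        if best is None or r.fun<best.fun: best=r
    return best
RACK=[rect(-27,27,-105,105,22)]+[rect(-11,11,y-14,y+14,22) for y in(-85,-51,-17,17,51,85)]
UNIT=[rect(-50,55,s*121,s*133,30) for s in(-1,1)]+[np.array([[27,-121,16],[27,121,16.]]),np.array([[-50,-133,0],[-50,-133,30.]]),np.array([[-50,133,0],[-50,133,30.]])]
E
cat > m0.py <<'E'
from h import *
C=cams(); M={k:beige(c) for k,c in C.items()}
s=.7; D=[]
for px in [(244,309),(269,373),(554,308),(535,368),(600,337)]:
    w=ray(C["top"],(px[0]*s,px[1]*s),30); r=fitdie(C,M,w[:2]); r4=fitdie(C,M,w[:2],True)
    D.append(r.x); print("die",r.x.round(2),round(r.fun,2),"z-free",r4.x.round(2),round(r4.fun,2))
w=ray(C["top"],(382*s,362*s),22); R=fitwire(C,RACK,[w[0],w[1],-.09]); R4=fitwire(C,RACK,[*R.x,0],(8,8,.05,8)); print("rack",R.x,R.fun,R4.x)
w=ray(C["top"],(395*s,270*s),10); U=fitwire(C,UNIT,[w[0],w[1],0],(25,25,.1)); print("unit",U.x,U.fun)
tiles=[]
def tile(k,P,o,w,h,f):
    I=cv2.resize(C[k]["color"][o[1]:o[1]+h,o[0]:o[0]+w],(w*f,h*f),interpolation=cv2.INTER_NEAREST)
    for q in P: cv2.circle(I,tuple(((q-o+.5)*f).astype(int)),0,(0,255,0),-1)
    return I
E1=[rect(-9,9,-12,12,36),rect(-9,9,-12,12,0)]
for k in C:
    row=[]
    for p in D: o=np.round(proj(C[k],[[p[0],p[1],20]])[0]-16).astype(int); row.append(tile(k,wire(C[k],p,E1),o,32,32,5))
    tiles.append(np.hstack(row))
for k,o in(("top",(215,125)),("scene",(230,175))):
    tiles.append(cv2.resize(tile(k,np.vstack([wire(C[k],R.x,RACK),wire(C[k],U.x,UNIT)]),np.array(o),160,120,3),(400,280)))
cv2.imwrite("pics/fit0.png",np.vstack(tiles[:2]+[np.hstack(tiles[2:])])[:,:,::-1])
E
python3 m0.py
```

```text
die [539.32 278.94   1.75] 2.02 z-free [538.78 276.44   1.79  14.19] 1.96
die [428.55 226.5    1.2 ] 1.23 z-free [428.63 226.57   1.2   -1.01] 1.23
die [ 554.81 -271.18    1.28] 0.73 z-free [ 554.12 -270.59    1.28    3.86] 0.72
die [ 447.6  -234.29    2.15] 0.86 z-free [ 447.52 -234.16    2.06    2.49] 0.86
die [ 504.92 -351.8     1.32] 0.68 z-free [ 504.56 -351.05    1.34    4.92] 0.66
rack [ 4.54668486e+02  2.86858890e+01 -1.35112763e-01] -20.178747177124023 [ 4.56460821e+02  2.90927229e+01 -1.38003766e-01 -1.29715895e+01]
unit [ 6.13233866e+02  1.52409192e+01 -7.09321355e-02] -19.38275146484375
```

View pics/fit0.png

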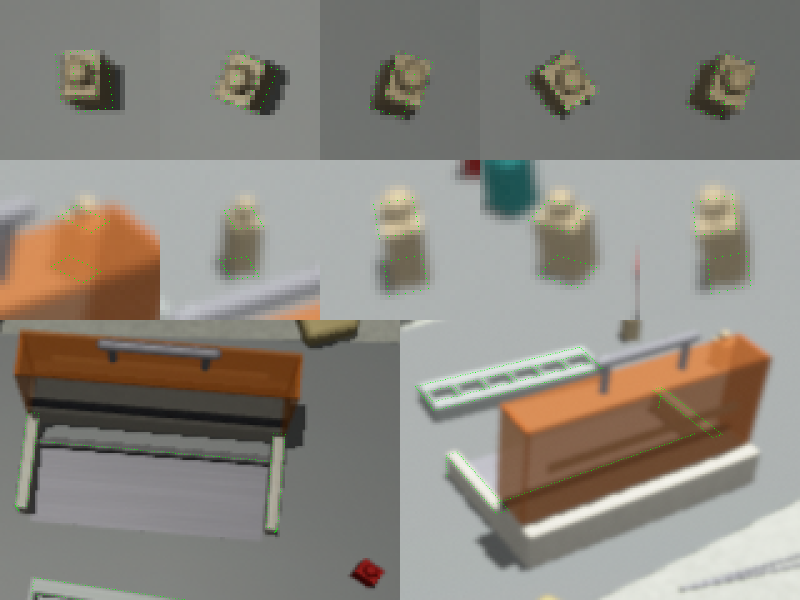

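The overlays show that the rack and unit fits sit well and all the dies are upright. Die 1 of the list is partly behind the amber hood in the scene view. The die masks miss the shaded sides, so I refine those.

```bash
cat >> h.py <<'E'
def beige(c):
    I=c["color"].astype(float); R,G,B=I[...,0],I[...,1],I[...,2]
    return np.clip(((R-B)/(R+10)-.09)/.1,0,1)*(R>22)*(R-G<.28*R)
E
cat > m1.py <<'E'
from h import *
C=cams(); M={k:beige(c) for k,c in C.items()}
G=[(539,279),(428,226),(555,-271),(447.5,-234),(505,-352)]; T=[]
for i,g in enumerate(G):
    CC={"top":C["top"]} if i==0 else C
    r=fitdie(CC,M,g); rt=fitdie({"top":C["top"]},M,g)
    print(i,r.x.round(2),round(r.fun,2),"top only",rt.x.round(2),round(rt.fun,2), "" if i==0 else fitdie(CC,M,g,True).x.round(2))
    row=[]
    for k in C:
        o=np.round(proj(C[k],[[*g,20]])[0]-10).astype(int); I=cv2.resize(C[k]["color"][o[1]:o[1]+20,o[0]:o[0]+20],(160,160),interpolation=cv2.INTER_NEAREST)
        m=cv2.resize((M[k][o[1]:o[1]+20,o[0]:o[0]+20]*255).astype(np.uint8),(160,160),interpolation=cv2.INTER_NEAREST)
        for z in(0,36): cv2.polylines(I,[((proj(C[k],tf(r.x,rect(-9,9,-12,12,z)))-o+.5)*8).astype(np.int32)],False,(0,255,0) if z else (255,0,0),1)
        if k=="top": row.append(cv2.cvtColor(m,cv2.COLOR_GRAY2RGB)[:100])
        row.append(I)
    T.append(np.vstack(row))
cv2.imwrite("pics/fit1.png",np.hstack(T)[:,:,::-1])
E
python3 m1.py
```

```text
0 [539.29 276.63   1.51] 0.1 top only [539.29 276.63   1.51] 0.1 
1 [428.6  225.21   1.2 ] 1.05 top only [428.47 225.32   4.36] 0.1 [428.35 225.08   1.22   0.99]
2 [ 554.78 -270.83    1.27] 0.5 top only [ 554.59 -271.73    1.23] 0.13 [ 553.97 -270.14    1.28    4.11]
3 [ 447.21 -234.16    2.22] 0.64 top only [ 447.58 -234.34    2.18] 0.18 [ 447.   -233.95    2.16    2.02]
4 [ 504.51 -351.62    1.29] 0.39 top only [ 504.52 -352.71    1.16] 0.11 [ 504.08 -350.88    1.32    4.59]
```

View pics/fit1.png

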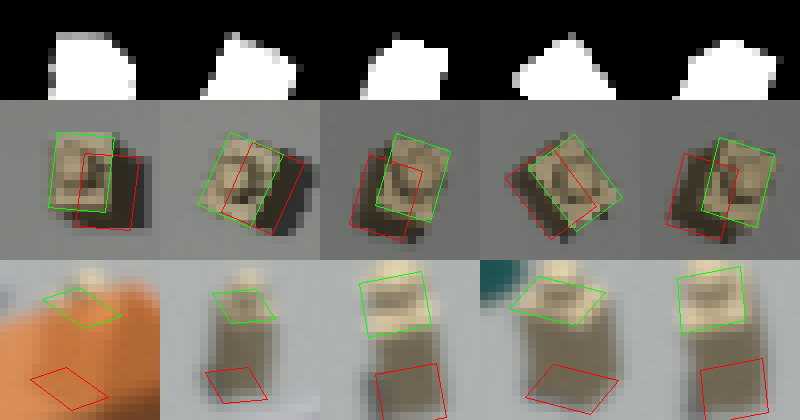

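```bash
cat >> h.py <<'E'
def plan(x,y,yaw,z,n=None,sym=True):
    """n equal rows [a,b,c,turn] taking the tool from where it is to the target"""
    s=env.state(); p=s["eef_pos"]; y0=s["tcp_rot"][2]; d=yaw-y0
    d=(d+np.pi/2)%np.pi-np.pi/2 if sym else (d+np.pi)%(2*np.pi)-np.pi
    L=np.hypot(x-p[0],y-p[1]); n=n or int(max(np.ceil(L/40),np.ceil(abs(np.degrees(d))/7.5),np.ceil(abs(z-p[2])/40),1))
    A=np.zeros((2,2))
    for i in range(n):
        w=y0+d*i/n; A+=np.array([[np.cos(w),np.sin(w)],[np.sin(w),-np.cos(w)]])
    ab=np.linalg.solve(A,[x-p[0],y-p[1]])
    print(f"n={n} row=[{ab[0]:.2f},{ab[1]:.2f},{(p[2]-z)/n:.2f},{-np.degrees(d)/n:.3f}] from {p.round(1)} yaw {y0:.3f} turn {np.degrees(d):.1f} j {s['joints'].round(2)} f {s['ft_force'].round(1)} t {s['t']:.1f}")
def fitrack(p0=(455,29,-.13)):
    C=cams(); r=fitwire(C,RACK,p0); t=fitwire({"top":C["top"]},RACK,r.x,(6,6,.05)); print("rack both",r.x.round(3),"top",t.x.round(3)); return t.x
E
python3 - <<'E'
from h import *
fitrack()
C=cams(); print("unit top",fitwire({"top":C["top"]},UNIT,(613,15,-.07),(10,10,.05)).x, "scene",fitwire({"scene":C["scene"]},UNIT,(613,15,-.07),(10,10,.05)).x)
print("rack scene",fitwire({"scene":C["scene"]},RACK,(455,29,-.13),(10,10,.05)).x)
plan(554.6,-271.5,1.24+np.pi/2,90)
E
```

```text
rack both [ 4.54686e+02  2.86960e+01 -1.40000e-01] top [ 4.5537e+02  2.8546e+01 -1.3900e-01]
unit top [ 6.05942624e+02  1.51261988e+01 -7.37888135e-02] scene [ 6.11634091e+02  1.69154107e+01 -7.75735619e-02]
rack scene [ 4.52045400e+02  3.27883837e+01 -1.41197289e-01]
n=11 row=[30.47,-25.98,12.06,3.847] from [ 247.9 -573.8  222.6] yaw 0.408 turn -42.3 j [-1.27  0.49  1.56 -0.    1.09 -0.11] f [-0.3 -1.   0. ] t 0.5
```

Request:
carry_out:
  motion:
    - [30.5,-26,12,3.85,0.5]
    - [30.5,-26,12,3.85,0.5]
    - [30.5,-26,12,3.85,0.5]
    - [30.5,-26,12,3.85,0.5]
    - [30.5,-26,12,3.85,0.5]
    - [30.5,-26,12,3.85,0.5]
    - [30.5,-26,12,3.85,0.5]
    - [30.5,-26,12,3.85,0.5]
    - [30.5,-26,12,3.85,0.5]
    - [30.5,-26,12,3.85,0.5]
    - [30.5,-26,12,3.85,0.5]
    - [0,0,0,0,0.5]

```text
t: 1.7
eef_pos: [557.8, -268.9, 89.0]
tcp_rot: [-3.141, 0.0, -0.33]
ft_force: [-0.1, -0.1, 0.1]
opening: 0.499
grip_force: 0.0
```

Run:
```python
from h import *
plan(554.6,-271.5,1.24+np.pi/2,26)
c=env.read_camera("scene"); o=np.round(proj(c,[[555,-271,50]])[0]).astype(int)
cv2.imwrite("pics/g1.png",cv2.resize(c["color"][o[1]-60:o[1]+40,o[0]-60:o[0]+60,::-1],(600,500)))
print(o, proj(c,[[*env.state()["eef_pos"]]]))
```

```text
n=2 row=[-1.11,1.74,31.51,0.022] from [ 557.8 -268.9   89. ] yaw -0.330 turn -0.0 j [-0.56  0.64  1.7   0.    0.81  1.34] f [-0.1 -0.1  0.1] t 1.7
[188 250] [[186.50091347 236.13422502]]
```

View pics/g1.png

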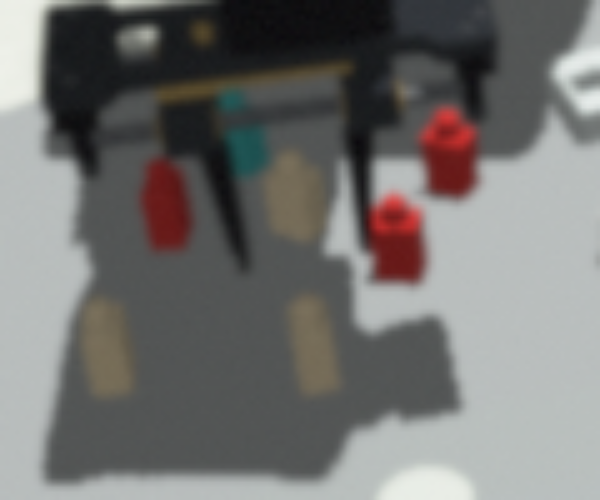

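The crop shows the fingers straddling the line of die 2, with the tips at (243,268) and (365,250) and the die at (315,345). The scene camera has the same small bias for the tips and the die, so I trust the top view.

Request:
carry_out:
  motion:
    - [-2.2,3.5,0,0,0.5]
    - [0,0,30,0,0.5]
    - [0,0,27,0,0.5]
    - [0,0,6,0,0.5]
    - [0,0,0,0,0.5]
    - [0,0,0,0,0.9]
    - [0,0,0,0,1]
    - [0,0,0,0,1]
    - [0,0,0,0,1]
    - [0,0,0,0,1]

```text
t: 2.75
eef_pos: [551.9, -274.0, 28.2]
tcp_rot: [3.141, -0.001, -0.331]
ft_force: [-0.1, -0.4, 5.6]
opening: 0.186
grip_force: 30.0
```

Request:
carry_out:
  motion:
    - [0,0,-40,0,1]
    - [0,0,-40,0,1]
    - [0,0,-22,0,1]
    - [0,0,0,0,1]
    - [0,0,0,0,1]

```text
t: 3.25
eef_pos: [551.6, -273.8, 129.5]
tcp_rot: [3.141, -0.0, -0.331]
ft_force: [1.0, -0.1, -0.2]
opening: 0.19
grip_force: 30.0
```

```bash
cat >> h.py <<'E'
def slot(r,y,e=0): # tool target (x,y,yaw) for slot y, die sitting e ahead along tool x (tool x = rack y)
    c,s=np.cos(r[2]),np.sin(r[2]); return r[0]-s*(y-e),r[1]+c*(y-e),r[2]+np.pi/2
E
python3 - <<'E'
from h import *
r=(455.4,28.5,-.139)
plan(*slot(r,-85,1.7),130,sym=False); plan(*slot(r,-85,1.7),130,n=14,sym=False)
E
```

```text
n=14 row=[0.47,-19.72,-0.04,-7.215] from [ 551.6 -273.8  129.5] yaw -0.331 turn 101.0 j [-0.57  0.58  1.68 -0.    0.88  1.33] f [ 1.  -0.1 -0.2] t 3.2
n=14 row=[0.47,-19.72,-0.04,-7.215] from [ 551.6 -273.8  129.5] yaw -0.331 turn 101.0 j [-0.57  0.58  1.68 -0.    0.88  1.33] f [ 1.  -0.1 -0.2] t 3.2
```

Request:
carry_out:
  motion:
    - [0.47,-19.7,0,-7.2,1]
    - [0.47,-19.7,0,-7.2,1]
    - [0.47,-19.7,0,-7.2,1]
    - [0.47,-19.7,0,-7.2,1]
    - [0.47,-19.7,0,-7.2,1]
    - [0.47,-19.7,0,-7.2,1]
    - [0.47,-19.7,0,-7.2,1]
    - [0.47,-19.7,0,-7.2,1]
    - [0.47,-19.7,0,-7.2,1]
    - [0.47,-19.7,0,-7.2,1]
    - [0.47,-19.7,0,-7.2,1]
    - [0.47,-19.7,0,-7.2,1]

```text
t: 4.45
eef_pos: [479.7, -70.3, 128.1]
tcp_rot: [-3.139, 0.0, 1.182]
ft_force: [-0.0, -0.1, 0.3]
opening: 0.184
grip_force: 30.0
```

Request:
carry_out:
  motion:
    - [0.47,-19.7,0,-7.2,1]
    - [0.47,-19.7,0,-7.2,1]
    - [0,0,0,0,1]
    - [0,0,0,0,1]
    - [0,0,0,0,1]

```text
t: 4.95
eef_pos: [444.7, -57.7, 129.2]
tcp_rot: [-3.141, 0.0, 1.426]
ft_force: [-0.2, -0.3, 0.1]
opening: 0.19
grip_force: 30.0
```

Run:
```python
from h import *
r=fitrack(); r0=(455.4,28.5,-.139)
plan(*slot(r0,-85,1.7),55,sym=False); plan(*slot(r,-85,1.7),55,sym=False)
c=env.read_camera("scene"); o=np.round(proj(c,[[450,-56,90]])[0]).astype(int)
cv2.imwrite("pics/p1.png",cv2.resize(c["color"][o[1]-50:o[1]+50,o[0]-60:o[0]+60,::-1],(600,500)))
```

```text
rack both [ 4.52785e+02  2.81210e+01 -1.61000e-01] top [ 4.56056e+02  2.78800e+01 -1.28000e-01]
n=2 row=[0.09,-0.60,37.14,-0.153] from [444.6 -57.7 129.3] yaw 1.426 turn 0.3 j [-0.28  0.38  2.08 -0.    0.68 -0.13] f [ 0.3  1.2 -0.5] t 5.0
n=2 row=[-0.17,0.25,37.14,-0.473] from [444.6 -57.7 129.3] yaw 1.426 turn 0.9 j [-0.28  0.38  2.08 -0.    0.68 -0.13] f [ 0.3  1.2 -0.5] t 5.0
```

View pics/p1.png

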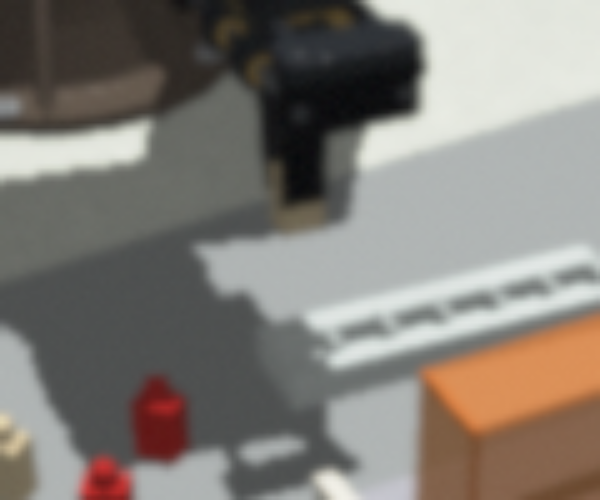

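Die 2 is held upright above the near end slot, and the rack is unmoved. I lower it.

Request:
carry_out:
  motion:
    - [0.1,-0.6,35,0,1]
    - [0,0,30,0,1]
    - [0,0,10,0,1]
    - [0,0,8,0,1]
    - [0,0,0,0,1]
    - [0,0,5,0,1]
    - [0,0,5,0,1]
    - [0,0,0,0,1]
    - [0,0,0,0,1]

```text
t: 6.0
eef_pos: [443.6, -56.8, 38.1]
tcp_rot: [3.141, -0.0, 1.428]
ft_force: [-3.3, 8.4, 18.2]
opening: 0.19
grip_force: 30.0
```

Request:
carry_out:
  motion:
    - [1,-0.4,0,0,1]
    - [0.7,0,0,0,1]
    - [0,0,1,0,1]
    - [0,0,0,0,1]
    - [0,0,0,0,1]

```text
t: 6.5
eef_pos: [443.8, -55.6, 36.2]
tcp_rot: [3.14, 0.0, 1.428]
ft_force: [0.6, 2.6, 1.2]
opening: 0.191
grip_force: 30.0
```

Request:
carry_out:
  motion:
    - [0.4,0,1.5,0,1]
    - [0,0,0,0,1]
    - [0,0,0,0,1]
    - [0,0,0,0,0.6]
    - [0,0,0,0,0.6]
    - [0,0,0,0,0.6]
    - [0,0,-20,0,0.6]
    - [0,0,-40,0,0.6]
    - [0,0,-40,0,0.6]
    - [0,0,0,0,0.5]
    - [0,0,0,0,0.5]
    - [0,0,0,0,0.5]

```text
t: 7.7
eef_pos: [442.9, -55.0, 133.4]
tcp_rot: [-3.14, -0.0, 1.428]
ft_force: [-0.2, 0.4, -0.4]
opening: 0.495
grip_force: 0.0
```

Run:
```python
from h import *
plan(504.5,-352.3,1.22+np.pi/2,130)
plan(504.5,-352.3,1.22+np.pi/2,130,n=12)
```

```text
n=11 row=[-28.74,-8.03,0.31,-7.099] from [442.9 -55.  133.4] yaw 1.428 turn 78.1 j [-0.27  0.38  2.08 -0.    0.69 -0.13] f [-0.2  0.4 -0.4] t 7.7
n=12 row=[-26.31,-7.49,0.28,-6.507] from [442.9 -55.  133.4] yaw 1.428 turn 78.1 j [-0.27  0.38  2.08 -0.    0.69 -0.13] f [-0.2  0.4 -0.4] t 7.7
```

Request:
carry_out:
  motion:
    - [-28.7,-8,0.3,-7.1,0.5]
    - [-28.7,-8,0.3,-7.1,0.5]
    - [-28.7,-8,0.3,-7.1,0.5]
    - [-28.7,-8,0.3,-7.1,0.5]
    - [-28.7,-8,0.3,-7.1,0.5]
    - [-28.7,-8,0.3,-7.1,0.5]
    - [-28.7,-8,0.3,-7.1,0.5]
    - [-28.7,-8,0.3,-7.1,0.5]
    - [-28.7,-8,0.3,-7.1,0.5]
    - [-28.7,-8,0.3,-7.1,0.5]
    - [-28.7,-8,0.3,-7.1,0.5]
    - [0,0,0,0,0.5]

```text
t: 8.9
eef_pos: [506.4, -353.8, 128.6]
tcp_rot: [3.141, -0.001, 2.794]
ft_force: [-0.9, 0.0, -0.1]
opening: 0.498
grip_force: 0.0
```

Request:
carry_out:
  motion:
    - [0,0,30,0,0.5]
    - [0,0,20,0,0.5]
    - [0,0,0,0,0.5]
    - [0,0,0,0,0.5]
    - [0,0,0,0,0.5]

```text
t: 9.4
eef_pos: [505.2, -352.0, 81.5]
tcp_rot: [-3.141, 0.001, 2.791]
ft_force: [-0.5, -0.9, -0.2]
opening: 0.497
grip_force: 0.0
```

Run:
```python
from h import *
plan(504.5,-352.3,1.22+np.pi/2,27,n=1)
C=cams(); M={k:beige(c) for k,c in C.items()}
c=C["top"]; o=np.round(proj(c,[[450,30,22]])[0]).astype(int); A=cv2.resize(c["color"][o[1]-50:o[1]+50,o[0]-60:o[0]+60,::-1],(480,400))
c=C["scene"]; o=np.round(proj(c,[[450,30,22]])[0]).astype(int); B=cv2.resize(c["color"][o[1]-50:o[1]+50,o[0]-40:o[0]+40,::-1],(320,400))
cv2.imwrite("pics/r1.png",np.hstack([A,B])); fitrack()
```

```text
n=1 row=[0.58,-0.53,54.55,-0.005] from [ 505.2 -352.    81.5] yaw 2.791 turn 0.0 j [-0.72  0.64  1.71 -0.    0.79 -1.94] f [-0.5 -0.9 -0.2] t 9.4
rack both [ 4.54539e+02  2.78460e+01 -1.35000e-01] top [ 4.55473e+02  2.77300e+01 -1.35000e-01]
```

View pics/r1.png

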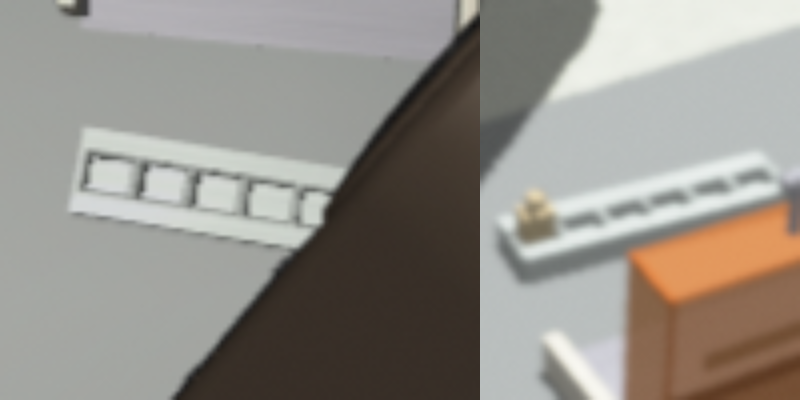

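Die 2 stands down in the end slot, and the rack fit is stable. I pick die 4.

Request:
carry_out:
  motion:
    - [0.6,-0.5,30,0,0.5]
    - [0,0,20,0,0.5]
    - [0,0,4,0,0.5]
    - [0,0,0,0,0.5]
    - [0,0,0,0,0.9]
    - [0,0,0,0,1]
    - [0,0,0,0,1]
    - [0,0,0,0,1]
    - [0,0,-40,0,1]
    - [0,0,-40,0,1]
    - [0,0,-25,0,1]
    - [0,0,0,0,1]

```text
t: 10.8
eef_pos: [505.4, -353.1, 135.7]
tcp_rot: [-3.139, 0.006, 2.791]
ft_force: [0.1, -0.1, -0.9]
opening: 0.188
grip_force: 30.0
```

Request:
carry_out:
  motion:
    - [0,0,0,0,1]
    - [0,0,0,0,1]

```text
t: 11.0
eef_pos: [503.8, -351.8, 130.6]
tcp_rot: [3.141, -0.002, 2.791]
ft_force: [0.0, -0.0, -0.8]
opening: 0.184
grip_force: 30.0
```

Run:
```python
from h import *
r=(455.4,28.3,-.136)
plan(*slot(r,-51),132,sym=False,n=12)
```

```text
n=12 row=[27.32,12.60,-0.11,6.475] from [ 503.8 -351.8  130.6] yaw 2.791 turn -77.7 j [-0.72  0.58  1.68 -0.    0.89 -1.94] f [ 0.  -0.  -0.8] t 11.0
```

Request:
carry_out:
  motion:
    - [27.3,12.6,0,6.5,1]
    - [27.3,12.6,0,6.5,1]
    - [27.3,12.6,0,6.5,1]
    - [27.3,12.6,0,6.5,1]
    - [27.3,12.6,0,6.5,1]
    - [27.3,12.6,0,6.5,1]
    - [27.3,12.6,0,6.5,1]
    - [27.3,12.6,0,6.5,1]
    - [27.3,12.6,0,6.5,1]
    - [27.3,12.6,0,6.5,1]
    - [27.3,12.6,0,6.5,1]
    - [27.3,12.6,0,6.2,1]

```text
t: 12.2
eef_pos: [449.4, -21.5, 130.9]
tcp_rot: [-3.139, -0.0, 1.43]
ft_force: [-0.9, 0.4, -0.8]
opening: 0.183
grip_force: 30.0
```

Request:
carry_out:
  motion:
    - [0,0,30,0,1]
    - [0,0,0,0,1]
    - [0,0,0,0,1]
    - [0,0,0,0,1]

```text
t: 12.6
eef_pos: [449.8, -23.4, 102.2]
tcp_rot: [-3.141, 0.0, 1.434]
ft_force: [0.1, -0.2, -0.3]
opening: 0.187
grip_force: 30.0
```

Run:
```python
from h import *
r=(455.4,28.3,-.136)
plan(*slot(r,-51),40,sym=False,n=1)
fitrack(r)
```

```text
n=1 row=[0.93,-1.47,62.21,-0.019] from [449.8 -23.4 102.2] yaw 1.434 turn 0.0 j [-0.2   0.44  2.1  -0.    0.6  -0.06] f [ 0.1 -0.2 -0.3] t 12.6
rack both [4.79094e+02 2.67350e+01 2.08000e-01] top [4.83694e+02 3.69030e+01 2.06000e-01]
```

Run:
```python
from h import *
C=cams()
c=C["top"]; o=np.round(proj(c,[[450,30,22]])[0]).astype(int); A=cv2.resize(c["color"][o[1]-60:o[1]+40,o[0]-60:o[0]+60,::-1],(480,400))
c=C["scene"]; o=np.round(proj(c,[[450,30,22]])[0]).astype(int); B=cv2.resize(c["color"][o[1]-50:o[1]+50,o[0]-40:o[0]+40,::-1],(320,400))
cv2.imwrite("pics/r2.png",np.hstack([A,B]))
```

```text
(no output)
```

View pics/r2.png

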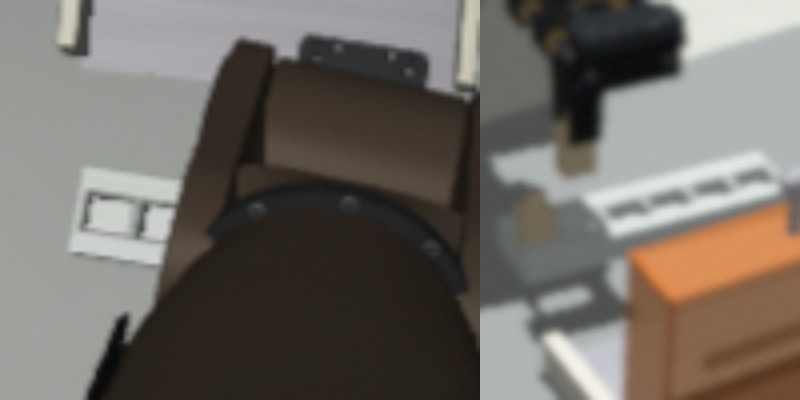

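The rack is unmoved, since its scene-view position is the same. The arm was hiding it from the top camera, which spoiled that fit. I insert the die.

Request:
carry_out:
  motion:
    - [0.9,-1.5,30,0,1]
    - [0,0,17,0,1]
    - [0,0,8,0,1]
    - [0,0,0,0,1]
    - [0,0,5,0,1]
    - [0,0,4,0,1]
    - [0,0,0,0,1]
    - [0,0,0,0,1]

```text
t: 13.6
eef_pos: [448.7, -21.5, 39.0]
tcp_rot: [3.14, -0.0, 1.434]
ft_force: [-1.4, 7.5, 15.5]
opening: 0.189
grip_force: 30.0
```

Request:
carry_out:
  motion:
    - [1,0,0,0,1]
    - [0.8,0,0,0,1]
    - [0,0,2,0,1]
    - [0,0,2,0,1]
    - [0,0,0,0,1]
    - [0,0,0,0,1]

```text
t: 14.2
eef_pos: [449.1, -19.9, 35.0]
tcp_rot: [3.14, -0.0, 1.435]
ft_force: [-1.5, 6.7, 16.6]
opening: 0.187
grip_force: 30.0
```

Request:
carry_out:
  motion:
    - [0.8,0,0,0,1]
    - [0,0,0.5,0,1]
    - [0,0,0,0,1]
    - [0,0,0,0,1]

```text
t: 14.6
eef_pos: [449.1, -19.2, 34.6]
tcp_rot: [3.14, -0.0, 1.435]
ft_force: [-2.6, 5.1, 18.0]
opening: 0.188
grip_force: 30.0
```

Request:
carry_out:
  motion:
    - [0,0,0,0,0.6]
    - [0,0,0,0,0.6]
    - [0,0,0,0,0.6]
    - [0,0,-20,0,0.6]
    - [0,0,-40,0,0.6]
    - [0,0,-38,0,0.6]
    - [0,0,0,0,0.5]
    - [0,0,0,0,0.5]
    - [0,0,0,0,0.5]

```text
t: 15.5
eef_pos: [448.4, -19.2, 130.5]
tcp_rot: [-3.14, 0.0, 1.435]
ft_force: [-0.9, -0.6, 0.6]
opening: 0.497
grip_force: 0.0
```

Run:
```python
from h import *
plan(447.5,-234.3,2.19+np.pi/2,130); plan(447.5,-234.3,2.19-np.pi/2,130,sym=False)
```

```text
n=7 row=[-27.99,14.63,0.07,6.676] from [448.4 -19.2 130.5] yaw 1.435 turn -46.7 j [-0.19  0.38  2.08 -0.    0.68 -0.05] f [-0.9 -0.6  0.6] t 15.5
n=7 row=[-27.99,14.63,0.07,6.676] from [448.4 -19.2 130.5] yaw 1.435 turn -46.7 j [-0.19  0.38  2.08 -0.    0.68 -0.05] f [-0.9 -0.6  0.6] t 15.5
```

Request:
carry_out:
  motion:
    - [-28,14.6,0,6.7,0.5]
    - [-28,14.6,0,6.7,0.5]
    - [-28,14.6,0,6.7,0.5]
    - [-28,14.6,0,6.7,0.5]
    - [-28,14.6,0,6.7,0.5]
    - [-28,14.6,0,6.7,0.5]
    - [-28,14.6,0,6.5,0.5]
    - [0,0,40,0,0.5]
    - [0,0,0,0,0.5]
    - [0,0,0,0,0.5]
    - [0,0,0,0,0.5]

```text
t: 16.6
eef_pos: [447.9, -233.9, 91.9]
tcp_rot: [3.142, 0.0, 0.621]
ft_force: [0.5, -0.1, -0.1]
opening: 0.498
grip_force: 0.0
```

Run:
```python
from h import *
plan(447.5,-234.3,2.19+np.pi/2,27,n=1)
C=cams()
print("scene-only rack",fitwire({"scene":C["scene"]},RACK,(455,29,-.13),(10,10,.05)).x)
```

```text
n=1 row=[-0.57,0.09,64.90,0.104] from [ 447.9 -233.9   91.9] yaw 0.621 turn -0.1 j [-0.61  0.51  1.98 -0.    0.65  0.34] f [ 0.5 -0.1 -0.1] t 16.6
scene-only rack [ 4.93898581e+02  3.91572403e+01 -1.54404499e-01]
```

Request:
carry_out:
  motion:
    - [-0.6,0,30,0,0.5]
    - [0,0,28,0,0.5]
    - [0,0,6,0,0.5]
    - [0,0,0,0,0.5]
    - [0,0,0,0,0.9]
    - [0,0,0,0,1]
    - [0,0,0,0,1]
    - [0,0,0,0,1]
    - [0,0,-40,0,1]
    - [0,0,-40,0,1]
    - [0,0,-22,0,1]
    - [0,0,0,0,1]

```text
t: 17.9
eef_pos: [448.0, -235.3, 132.3]
tcp_rot: [3.136, -0.002, 0.62]
ft_force: [-0.3, -0.2, -0.5]
opening: 0.184
grip_force: 30.0
```

Request:
carry_out:
  motion:
    - [0,0,0,0,1]
    - [0,0,0,0,1]

```text
t: 18.1
eef_pos: [446.6, -234.3, 128.3]
tcp_rot: [-3.14, 0.001, 0.62]
ft_force: [0.2, -0.9, -0.7]
opening: 0.187
grip_force: 30.0
```

Run:
```python
from h import *
C=cams()
c=C["top"]; o=np.round(proj(c,[[450,30,22]])[0]).astype(int); A=cv2.resize(c["color"][o[1]-60:o[1]+40,o[0]-60:o[0]+60,::-1],(480,400))
c=C["scene"]; o=np.round(proj(c,[[450,30,22]])[0]).astype(int); B=cv2.resize(c["color"][o[1]-50:o[1]+50,o[0]-40:o[0]+40,::-1],(320,400))
cv2.imwrite("pics/r3.png",np.hstack([A,B]))
for p in((455.4,28.3,-.136),(490,39,-.15)): print(fitwire({"top":C["top"]},RACK,p,(8,8,.05)))
print(env.state()["eef_pos"],env.state()["opening"])
```

```text
message: Optimization terminated successfully.
       success: True
        status: 0
           fun: -10.317487716674805
             x: [ 4.981e+02  4.466e+01 -1.653e-01]
           nit: 62
          nfev: 120
 final_simplex: (array([[ 4.981e+02,  4.466e+01, -1.653e-01],
                       [ 4.981e+02,  4.464e+01, -1.655e-01],
                       [ 4.981e+02,  4.466e+01, -1.654e-01],
                       [ 4.981e+02,  4.464e+01, -1.656e-01]]), array([-1.032e+01, -1.032e+01, -1.032e+01, -1.032e+01]))
       message: Optimization terminated successfully.
       success: True
        status: 0
           fun: -10.31973648071289
             x: [ 4.981e+02  4.457e+01 -1.655e-01]
           nit: 44
          nfev: 91
 final_simplex: (array([[ 4.981e+02,  4.457e+01, -1.655e-01],
                       [ 4.981e+02,  4.457e+01, -1.654e-01],
                       [ 4.981e+02,  4.457e+01, -1.655e-01],
                       [ 4.981e+02,  4.457e+01, -1.655e-01]]), array([-1.032e+01, -1.032e+01, -1.032e+01, -1.032e+01]))
[ 446.64700993 -234.39479124  128.2253464 ] 0.1839056522799817
```

View pics/r3.png

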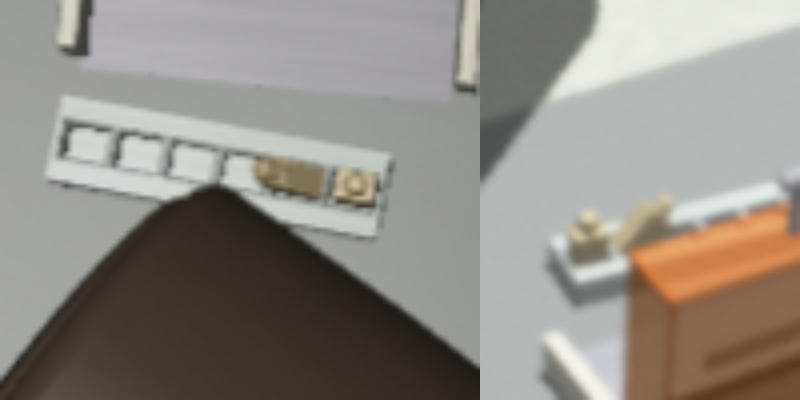

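The rack was knocked about 43 mm toward the unit and 16 mm sideways. In the top crop (4×) its corners are now about (62,97), (392,155) and (378,238). Die 4, in the second slot, now leans toward +y, with its stub end at (253,168). I check the new rack pose against those corners.

Run:
```python
from h import *
C=cams(); c=C["top"]; o=np.round(proj(c,[[450,30,22]])[0]).astype(int)-[60,60]
for q in((62,97),(392,155),(378,238),(45,182)): print(q,ray(c,np.array(q)/4-.375+o,22).round(1))
p=(498.1,44.6,-.1655)
print(((proj(c,tf(p,rect(-27,27,-105,105,22)))-o+.375)*4).round(0).tolist(), tf(p,rect(-27,27,-105,105,22)).round(0).tolist())
for q in((253,168),(325,178)): print(q,ray(c,np.array(q)/4-.375+o,35).round(1))
for y in(85,51): plan(*slot(p,y),130,sym=False)
```

```text
(62, 97) [538.7 146.9  22. ]
(392, 155) [506.4 -62.   22. ]
(378, 238) [454.1 -53.9  22. ]
(45, 182) [484.5 155.1  22. ]
[[379.0, 238.0], [394.0, 153.0], [67.0, 92.0], [49.0, 175.0], [379.0, 238.0]] [[454.0, -55.0, 22.0], [507.0, -63.0, 22.0], [542.0, 144.0, 22.0], [489.0, 153.0, 22.0], [454.0, -55.0, 22.0]]
(253, 168) [494.6  24.9  35. ]
(325, 178) [489.4 -19.9  35. ]
n=10 row=[34.55,-15.41,-0.15,-4.501] from [ 446.8 -234.5  128.5] yaw 0.620 turn 45.0 j [-0.61  0.45  1.95 -0.    0.74  0.34] f [ 0.1 -0.2 -0.8] t 18.3
n=9 row=[34.80,-15.65,-0.17,-5.001] from [ 446.8 -234.5  128.5] yaw 0.620 turn 45.0 j [-0.61  0.45  1.95 -0.    0.74  0.34] f [ 0.1 -0.2 -0.8] t 18.3
```

Run:
```python
from h import *
C={"top":cams()["top"]}
R2=[np.array([[-27,-105,22],[27,-105,22],[27,105,22],[-27,105,22],[-27,70,22.]])]+[rect(-11,11,y-14,y+14,22) for y in(17,51,85)]
for seg in(R2,R2[:1],R2[1:]): r=fitwire(C,seg,(496,46.4,-.15),(5,5,.04)); print(r.x,r.fun)
p=fitwire(C,R2,(496,46.4,-.15),(5,5,.04)).x
plan(*slot(p,85),100,sym=False)
```

```text
[ 4.97671440e+02  4.42393066e+01 -1.70126313e-01] -10.31467342376709
[ 4.97590736e+02  4.91924800e+01 -1.60605340e-01] -10.196026802062988
[ 4.98765883e+02  4.39505320e+01 -1.64732078e-01] -11.083030700683594
n=10 row=[34.47,-15.47,2.88,-4.474] from [ 446.9 -234.5  128.8] yaw 0.620 turn 44.7 j [-0.61  0.45  1.95 -0.    0.74  0.34] f [ 0.2  0.4 -1.1] t 18.4
```

Run:
```python
from h import *
plan(*slot((497.3,45.6,-.162),85),100,n=11,sym=False)
```

```text
n=11 row=[31.51,-14.00,2.62,-4.109] from [ 446.9 -234.5  128.8] yaw 0.620 turn 45.2 j [-0.61  0.45  1.95 -0.    0.74  0.34] f [ 0.2  0.4 -1.1] t 18.4
```

Request:
carry_out:
  motion:
    - [31.5,-14,2.6,-4.1,1]
    - [31.5,-14,2.6,-4.1,1]
    - [31.5,-14,2.6,-4.1,1]
    - [31.5,-14,2.6,-4.1,1]
    - [31.5,-14,2.6,-4.1,1]
    - [31.5,-14,2.6,-4.1,1]
    - [31.5,-14,2.6,-4.1,1]
    - [31.5,-14,2.6,-4.1,1]
    - [31.5,-14,2.6,-4.1,1]
    - [31.5,-14,2.6,-4.1,1]
    - [31.5,-14,2.6,-4.1,1]

```text
t: 19.5
eef_pos: [511.2, 130.7, 100.3]
tcp_rot: [-3.142, 0.0, 1.41]
ft_force: [0.8, 0.1, -0.6]
opening: 0.187
grip_force: 30.0
```

Request:
carry_out:
  motion:
    - [0,0,20,0,1]
    - [0,0,0,0,1]
    - [0,0,0,0,1]
    - [0,0,0,0,1]

```text
t: 19.9
eef_pos: [511.8, 128.7, 81.2]
tcp_rot: [3.141, -0.0, 1.406]
ft_force: [0.1, -0.3, -0.7]
opening: 0.188
grip_force: 30.0
```

Run:
```python
from h import *
plan(*slot((497.3,45.6,-.162),85),50,n=1,sym=False)
C=cams(); R2=[np.array([[-27,105,22],[-27,-105,22],[27,-105,22],[27,105,22.],[-27,105,22]])]
print(fitwire({"top":C["top"]},[np.array([[-27,-40,22],[-27,-105,22],[27,-105,22],[27,-40,22.]])],(497,45.6,-.162),(5,5,.03)).x)
c=C["top"]; o=np.round(proj(c,[[490,40,22]])[0]).astype(int)-[60,50]; A=cv2.resize(c["color"][o[1]:o[1]+100,o[0]:o[0]+120,::-1],(480,400),interpolation=cv2.INTER_CUBIC)
c=C["scene"]; b=np.round(proj(c,[[490,40,22]])[0]).astype(int)-[40,60]; B=cv2.resize(c["color"][b[1]:b[1]+100,b[0]:b[0]+80,::-1],(320,400),interpolation=cv2.INTER_CUBIC)
cv2.imwrite("pics/r4.png",np.hstack([A,B])); print(o,b)
```

```text
n=1 row=[0.64,-0.89,31.21,-0.170] from [511.8 128.7  81.2] yaw 1.406 turn 0.2 j [ 0.12  0.55  1.94 -0.    0.66  0.29] f [ 0.1 -0.3 -0.7] t 19.9
[ 4.95473266e+02  5.22033778e+01 -1.20413350e-01]
[204 188] [244 144]
```

View pics/r4.png

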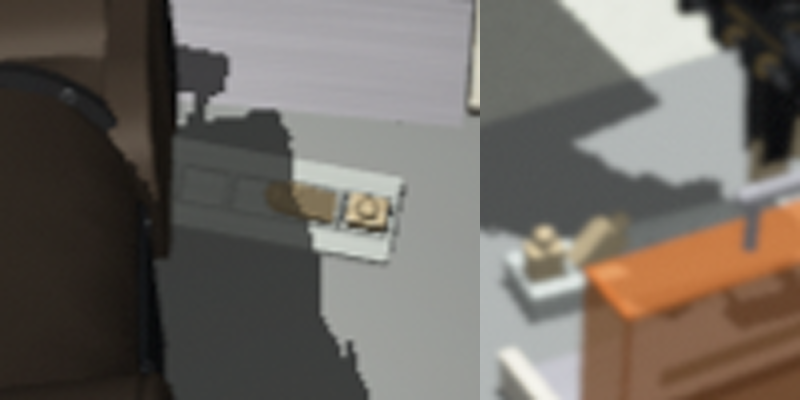

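The top view shows the rack's right corners at (404,180) and (387,263), die 2 upright at (368,210) and die 4 leaning at about (300,200). The held die is near the far slot, so I descend gently and feel for the slot.

Request:
carry_out:
  motion:
    - [0.6,-0.9,20,0,1]
    - [0,0,10,0,1]
    - [0,0,4,0,1]
    - [0,0,1.5,0,1]
    - [0,0,0,0,1]
    - [0,0,0,0,1]

```text
t: 20.6
eef_pos: [510.8, 130.0, 45.6]
tcp_rot: [3.141, -0.0, 1.407]
ft_force: [0.5, 0.2, -0.3]
opening: 0.183
grip_force: 30.0
```

Request:
carry_out:
  motion:
    - [0,0,3,0,1]
    - [0,0,3,0,1]
    - [0,0,3,0,1]
    - [0,0,0,0,1]
    - [0,0,0,0,1]

```text
t: 21.1
eef_pos: [511.6, 130.3, 38.6]
tcp_rot: [3.138, -0.001, 1.407]
ft_force: [-4.9, 0.1, 29.9]
opening: 0.185
grip_force: 30.1
```

Request:
carry_out:
  motion:
    - [0,0,-2,0,1]
    - [0,-1,0,0,1]
    - [0,-0.7,0,0,1]
    - [0,0,0,0,1]
    - [0,0,0,0,1]

```text
t: 21.6
eef_pos: [509.8, 130.3, 38.7]
tcp_rot: [3.139, -0.0, 1.407]
ft_force: [1.9, -1.5, 8.1]
opening: 0.186
grip_force: 30.0
```

Request:
carry_out:
  motion:
    - [0,0.4,1,0,1]
    - [0,0,1,0,1]
    - [0,0,0,0,1]
    - [0,0,0,0,1]

```text
t: 22.0
eef_pos: [509.9, 130.3, 38.2]
tcp_rot: [3.139, -0.001, 1.407]
ft_force: [-6.1, -0.6, 32.3]
opening: 0.184
grip_force: 30.1
```

Request:
carry_out:
  motion:
    - [0,0,-1.5,0,1]
    - [0,0,0,0,1]
    - [0,0,0,0,0.6]
    - [0,0,0,0,0.6]
    - [0,0,0,0,0.6]
    - [0,0,-20,0,0.6]
    - [0,0,-25,0,0.6]
    - [0,0,0,0,1]
    - [0,0,0,0,1]
    - [0,0,0,0,1]
    - [0,0,0,0,1]
    - [0,0,0,0,1]

```text
t: 23.2
eef_pos: [509.0, 130.2, 82.0]
tcp_rot: [-3.14, 0.0, 1.407]
ft_force: [0.6, 0.0, 0.1]
opening: 0.043
grip_force: 0.0
```

Request:
carry_out:
  motion:
    - [0,0,13,0,1]
    - [0,0,3,0,1]
    - [0,0,2,0,1]
    - [0,0,0,0,1]
    - [0,0,0,0,1]

```text
t: 23.7
eef_pos: [509.4, 130.2, 64.9]
tcp_rot: [3.141, 0.0, 1.407]
ft_force: [-0.1, -0.1, -0.3]
opening: 0.005
grip_force: 0.0
```

Request:
carry_out:
  motion:
    - [0,0,1,0,1]
    - [0,0,1,0,1]
    - [0,0,1,0,1]
    - [0,0,0,0,1]
    - [0,0,0,0,1]

```text
t: 24.2
eef_pos: [510.0, 130.3, 63.0]
tcp_rot: [3.139, -0.001, 1.407]
ft_force: [-1.8, 0.2, 16.5]
opening: 0.0
grip_force: 7.8
```

Pressing with closed fingertips touched at TCP z 63.0, so the stub top is at 55.0 mm and die 3 is fully down. The die therefore meets the slot floor at TCP z of about 38, and my extra pushing tipped die 4. I push die 4 upright with closed fingers.

Request:
carry_out:
  motion:
    - [0,0,-30,0,1]
    - [-40,0,0,0,1]
    - [-40,0.5,0,0,1]
    - [0,0,25,0,1]
    - [0,0,25,0,1]
    - [0,0,0,0,1]
    - [0,0,0,0,1]

```text
t: 24.9
eef_pos: [496.7, 51.3, 41.9]
tcp_rot: [-3.141, 0.0, 1.407]
ft_force: [0.0, -0.2, -0.4]
opening: 0.002
grip_force: 0.0
```

Request:
carry_out:
  motion:
    - [-5,0,0,0,1]
    - [-5,0,0,0,1]
    - [-5,0,0,0,1]
    - [-5,0,0,0,1]
    - [-5,0,0,0,1]
    - [-5,0,0,0,1]
    - [0,0,0,0,1]
    - [0,0,0,0,1]

```text
t: 25.7
eef_pos: [491.7, 21.3, 41.6]
tcp_rot: [-3.141, 0.0, 1.407]
ft_force: [1.0, -0.3, 0.4]
opening: 0.005
grip_force: 0.0
```

Request:
carry_out:
  motion:
    - [-2,0,0,0,1]
    - [-2,0,0,0,1]
    - [-1,0,0,0,1]
    - [0,0,0,0,1]
    - [0,0,0,0,1]
    - [0,0,0,0,1]

```text
t: 26.3
eef_pos: [491.0, 16.7, 41.7]
tcp_rot: [3.142, 0.0, 1.407]
ft_force: [0.6, 2.7, 1.6]
opening: 0.008
grip_force: 1.3
```

Request:
carry_out:
  motion:
    - [0,0,-25,0,1]
    - [0,0,-22,0,1]
    - [0,0,0,0,1]
    - [-22,0,0,0,1]
    - [0,0,0,0,1]
    - [0,0,15,0,1]
    - [0,0,5,0,1]
    - [0,0,2,0,1]
    - [0,0,0,0,1]
    - [0,0,0,0,1]

```text
t: 27.3
eef_pos: [487.5, -4.9, 66.9]
tcp_rot: [3.141, 0.0, 1.407]
ft_force: [-0.9, -0.4, -0.0]
opening: 0.006
grip_force: 0.0
```

Request:
carry_out:
  motion:
    - [0,0,1.5,0,1]
    - [0,0,1.5,0,1]
    - [0,0,1.5,0,1]
    - [0,0,0,0,1]
    - [0,0,0,0,1]

```text
t: 27.8
eef_pos: [487.4, -5.0, 62.2]
tcp_rot: [-3.142, 0.0, 1.407]
ft_force: [-0.3, -0.0, -0.1]
opening: 0.006
grip_force: 0.0
```

Request:
carry_out:
  motion:
    - [0,0,-40,0,0.5]
    - [0,0,-28,0,0.5]
    - [0,0,0,0,0.5]
    - [0,0,0,0,0.5]
    - [0,0,0,0,0.5]

```text
t: 28.3
eef_pos: [487.0, -5.0, 129.4]
tcp_rot: [-3.14, 0.0, 1.407]
ft_force: [-0.9, 0.1, -0.0]
opening: 0.368
grip_force: 0.0
```

Run:
```python
from h import *
plan(428.5,225.2,1.21+np.pi/2,110,n=12,sym=False)
```

```text
n=12 row=[20.92,4.61,1.62,-6.559] from [487.   -5.  129.4] yaw 1.407 turn 78.7 j [-0.15  0.43  1.99 -0.    0.72  0.02] f [-0.9  0.1 -0. ] t 28.3
```

Request:
carry_out:
  motion:
    - [20.9,4.6,1.6,-6.55,0.5]
    - [20.9,4.6,1.6,-6.55,0.5]
    - [20.9,4.6,1.6,-6.55,0.5]
    - [20.9,4.6,1.6,-6.55,0.5]
    - [20.9,4.6,1.6,-6.55,0.5]
    - [20.9,4.6,1.6,-6.55,0.5]
    - [20.9,4.6,1.6,-6.55,0.5]
    - [20.9,4.6,1.6,-6.55,0.5]
    - [20.9,4.6,1.6,-6.55,0.5]
    - [20.9,4.6,1.6,-6.55,0.5]
    - [20.9,4.6,1.6,-6.55,0.5]
    - [20.9,4.6,1.6,-6.55,0.5]

```text
t: 29.5
eef_pos: [428.2, 225.5, 109.7]
tcp_rot: [-3.14, -0.001, 2.784]
ft_force: [0.2, -0.5, -1.2]
opening: 0.499
grip_force: 0.0
```

Request:
carry_out:
  motion:
    - [0,0,0,0,0.5]
    - [0,0,0,0,0.5]
    - [0,0,0,0,0.5]

```text
t: 29.8
eef_pos: [429.7, 224.6, 110.6]
tcp_rot: [-3.141, -0.0, 2.776]
ft_force: [-0.2, 0.8, 0.9]
opening: 0.499
grip_force: 0.0
```

Run:
```python
from h import *
plan(428.5,225.2,1.21+np.pi/2,27,n=1)
C=cams()
c=C["top"]; o=np.round(proj(c,[[490,40,22]])[0]).astype(int)-[70,40]; A=cv2.resize(c["color"][o[1]:o[1]+80,o[0]:o[0]+120,::-1],(600,400),interpolation=cv2.INTER_CUBIC)
c=C["scene"]; b=np.round(proj(c,[[490,-10,22]])[0]).astype(int)-[15,40]; B=cv2.resize(c["color"][b[1]:b[1]+60,b[0]:b[0]+30,::-1],(200,400),interpolation=cv2.INTER_CUBIC)
cv2.imwrite("pics/r5.png",np.hstack([A,B])); print(o,b)
S2=[np.array([[-27,-105,22],[27,-105,22],[27,105,22],[-27,105,22],[-27,-105,22.]]),rect(-11,11,3,31,22),rect(-11,11,-31,-3,22),rect(-11,11,37,65,22)]
for s in(S2,S2[:1]): r=fitwire({"top":C["top"]},s,(497,45.6,-.16),(5,5,.03)); print(r.x,r.fun)
```

```text
n=1 row=[1.37,0.17,83.64,-0.259] from [429.7 224.6 110.6] yaw 2.776 turn 0.3 j [ 0.35  0.46  2.01 -0.    0.67 -0.86] f [-0.2  0.8  0.9] t 29.8
[194 198] [254 169]
[ 4.95375355e+02  3.02221753e+01 -1.70464703e-01] -10.230052947998047
[ 4.94527740e+02  2.95612482e+01 -1.66264187e-01] -10.60205364227295
```

View pics/r5.png

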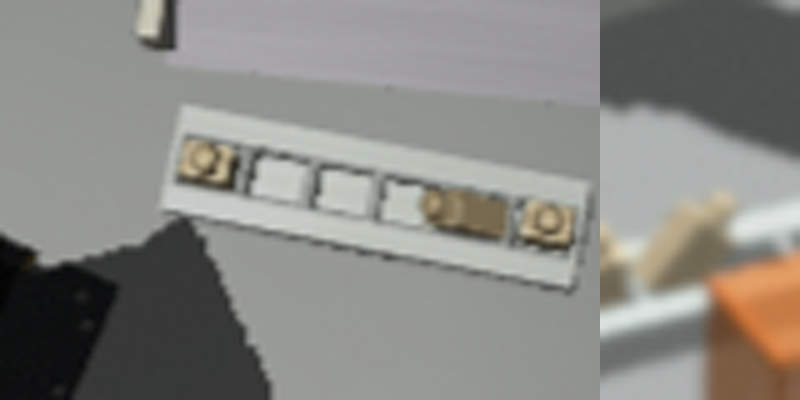

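The rack is now clearly visible. My push slid it instead of righting the die, since die 4 is wedged at (465,210). Dies 3 (205,160) and 2 (547,220) stand well. I go on with die 1 and mend die 4 afterwards.

Request:
carry_out:
  motion:
    - [1,0,40,0,0.5]
    - [0,0,36,0,0.5]
    - [0,0,6,0,0.5]
    - [0,0,0,0,0.5]
    - [0,0,0,0,0.9]
    - [0,0,0,0,1]
    - [0,0,0,0,1]
    - [0,0,0,0,1]
    - [0,0,0,0,1]

```text
t: 30.8
eef_pos: [428.5, 225.5, 29.6]
tcp_rot: [3.141, 0.001, 2.779]
ft_force: [-0.4, -0.4, 7.6]
opening: 0.188
grip_force: 30.0
```

Request:
carry_out:
  motion:
    - [0,0,-40,0,1]
    - [0,0,-40,0,1]
    - [0,0,-22,0,1]
    - [0,0,0,0,1]
    - [0,0,0,0,1]

```text
t: 31.3
eef_pos: [428.0, 225.3, 130.9]
tcp_rot: [3.141, 0.001, 2.779]
ft_force: [-0.4, -0.4, -0.6]
opening: 0.188
grip_force: 30.0
```

Run:
```python
from h import *
C=cams()
S2=[np.array([[-27,-105,22],[27,-105,22],[27,105,22],[-27,105,22],[-27,-105,22.]]),rect(-11,11,3,31,22),rect(-11,11,-31,-3,22),rect(-11,11,37,65,22)]
r=fitwire({"top":C["top"]},S2,(495,30,-.168),(5,5,.03)); print(r.x,r.fun)
p=r.x
# die2/die3 seen in the rack: independent check of slots
M={"top":beige(C["top"])}
for y in(85,-85):
    q=tf(p,[[0,y,0]])[0]; c=C["top"]; best=None
    n=44; o=np.round(proj(c,[[q[0],q[1],40]])[0]-n/2).astype(int); m=np.zeros((44,44)); 
    m=M["top"][o[1]:o[1]+n,o[0]:o[0]+n].copy(); yy,xx=np.mgrid[:n,:n]; m[(xx-22)**2+(yy-22)**2>13**2]=0
    # block above rack only: 14..36 -> use world z offset 7
    def sil2(pp):
        mm=np.zeros((n*S,n*S),np.uint8)
        for Q in(np.array(box(-9,9,-12,12,22,43)),STUB+[0,0,7]): cv2.fillConvexPoly(mm,cv2.convexHull(((proj(c,tf(pp,Q))-o+.5)*S*16-8).astype(np.int32)),1,shift=4)
        return cv2.resize(mm.astype(np.float32),(n,n),interpolation=cv2.INTER_AREA)
    f=lambda v:np.abs(sil2((v[0],v[1],p[2]))-m).sum()
    st=q[:2]+np.array([[0,0],[4,0],[0,4]]); w=minimize(f,q[:2],method="Nelder-Mead",options=dict(initial_simplex=st)); print(y,"slot",q[:2].round(1),"die",w.x.round(1),w.fun,m.sum())
plan(*slot(p,51),100,n=12,sym=False)
```

```text
[ 4.95370495e+02  3.02957823e+01 -1.71293899e-01] -10.226783752441406
85 slot [509.9 114.1] die [506.1 111.7] 5.897375011911895 87.32004779205991
-85 slot [480.9 -53.5] die [479. -58.] 56.40920629132913 134.40145466008696
n=12 row=[-14.70,-1.33,2.50,6.586] from [427.7 225.1 130. ] yaw 2.779 turn -79.0 j [ 0.35  0.42  2.   -0.    0.72 -0.86] f [-0.7  0.8 -0.8] t 31.4
```

Run:
```python
from h import *
plan(*slot((493.8,29.6,-.167),51),100,n=11,sym=False)
```

```text
n=11 row=[-15.98,-1.74,2.72,7.162] from [427.7 225.1 130. ] yaw 2.779 turn -78.8 j [ 0.35  0.42  2.   -0.    0.72 -0.86] f [-0.7  0.8 -0.8] t 31.4
```

Request:
carry_out:
  motion:
    - [-16,-1.75,2.7,7.15,1]
    - [-16,-1.75,2.7,7.15,1]
    - [-16,-1.75,2.7,7.15,1]
    - [-16,-1.75,2.7,7.15,1]
    - [-16,-1.75,2.7,7.15,1]
    - [-16,-1.75,2.7,7.15,1]
    - [-16,-1.75,2.7,7.15,1]
    - [-16,-1.75,2.7,7.15,1]
    - [-16,-1.75,2.7,7.15,1]
    - [-16,-1.75,2.7,7.15,1]
    - [-16,-1.75,2.7,7.15,1]
    - [0,0,0,0,1]

```text
t: 32.6
eef_pos: [502.2, 78.6, 99.7]
tcp_rot: [-3.139, 0.001, 1.402]
ft_force: [0.4, 0.6, -0.4]
opening: 0.188
grip_force: 30.0
```

Request:
carry_out:
  motion:
    - [0,0,20,0,1]
    - [0,0,0,0,1]
    - [0,0,0,0,1]
    - [0,0,0,0,1]

```text
t: 33.0
eef_pos: [503.2, 80.3, 81.6]
tcp_rot: [3.141, 0.0, 1.408]
ft_force: [-0.4, 0.9, 0.9]
opening: 0.188
grip_force: 30.0
```

Run:
```python
from h import *
plan(*slot((493.8,29.6,-.167),51),48,n=1,sym=False)
```

```text
n=1 row=[-0.51,-0.82,33.61,0.225] from [503.2  80.3  81.6] yaw 1.408 turn -0.2 j [ 0.03  0.53  1.98 -0.    0.63  0.19] f [-0.4  0.9  0.9] t 33.0
```

Request:
carry_out:
  motion:
    - [-0.5,-0.8,20,0,1]
    - [0,0,10,0,1]
    - [0,0,4,0,1]
    - [0,0,2,0,1]
    - [0,0,0,0,1]
    - [0,0,0,0,1]

```text
t: 33.6
eef_pos: [502.4, 79.5, 45.7]
tcp_rot: [3.141, -0.0, 1.406]
ft_force: [-0.0, -0.1, -0.8]
opening: 0.191
grip_force: 30.0
```

No contact at a depth well below the rim, so the die is in the slot. I lower to the floor, release, and check with the press.

Request:
carry_out:
  motion:
    - [0,0,3,0,1]
    - [0,0,3,0,1]
    - [0,0,1,0,1]
    - [0,0,0,0,1]
    - [0,0,0,0,1]

```text
t: 34.1
eef_pos: [502.2, 79.5, 38.3]
tcp_rot: [3.142, 0.0, 1.406]
ft_force: [0.6, -1.0, -0.1]
opening: 0.188
grip_force: 30.0
```

Request:
carry_out:
  motion:
    - [0,0,0,0,0.6]
    - [0,0,0,0,0.6]
    - [0,0,0,0,0.6]
    - [0,0,-20,0,0.6]
    - [0,0,-27,0,0.6]
    - [0,0,0,0,1]
    - [0,0,0,0,1]
    - [0,0,0,0,1]
    - [0,0,0,0,1]
    - [0,0,14,0,1]
    - [0,0,5,0,1]
    - [0,0,1,0,1]

```text
t: 35.3
eef_pos: [501.7, 79.5, 64.4]
tcp_rot: [-3.14, 0.0, 1.406]
ft_force: [0.4, 0.4, -0.1]
opening: 0.005
grip_force: 0.0
```

Request:
carry_out:
  motion:
    - [0,0,1,0,1]
    - [0,0,1,0,1]
    - [0,0,1,0,1]
    - [0,0,0,0,1]
    - [0,0,0,0,1]

```text
t: 35.8
eef_pos: [502.6, 79.5, 63.2]
tcp_rot: [3.14, -0.0, 1.406]
ft_force: [-0.6, 0.1, 7.3]
opening: 0.008
grip_force: 4.1
```

Die 1 is seated, with its top at 55. Next is die 0.

Request:
carry_out:
  motion:
    - [0,0,-35,0,0.5]
    - [0,0,-32,0,0.5]
    - [0,0,0,0,0.5]
    - [0,0,0,0,0.5]
    - [0,0,0,0,0.5]

```text
t: 36.3
eef_pos: [501.7, 79.5, 128.6]
tcp_rot: [-3.141, 0.0, 1.406]
ft_force: [-0.0, -0.8, -0.9]
opening: 0.374
grip_force: 0.0
```

Run:
```python
from h import *
plan(539.3,276.6,1.51+np.pi/2,120,n=12,sym=False)
```

```text
n=12 row=[13.24,13.39,0.72,-7.996] from [501.7  79.5 128.6] yaw 1.406 turn 96.0 j [ 0.03  0.45  1.94 -0.    0.75  0.19] f [-0.  -0.8 -0.9] t 36.3
```

Request:
carry_out:
  motion:
    - [13.2,13.4,0.7,-8,0.5]
    - [13.2,13.4,0.7,-8,0.5]
    - [13.2,13.4,0.7,-8,0.5]
    - [13.2,13.4,0.7,-8,0.5]
    - [13.2,13.4,0.7,-8,0.5]
    - [13.2,13.4,0.7,-8,0.5]
    - [13.2,13.4,0.7,-8,0.5]
    - [13.2,13.4,0.7,-8,0.5]
    - [13.2,13.4,0.7,-8,0.5]
    - [13.2,13.4,0.7,-8,0.5]
    - [13.2,13.4,0.7,-8,0.5]
    - [13.2,13.4,0.7,-8,0.5]

```text
t: 37.5
eef_pos: [539.3, 276.9, 119.3]
tcp_rot: [-3.141, -0.002, 3.087]
ft_force: [-0.3, 0.1, -0.6]
opening: 0.496
grip_force: 0.0
```

Request:
carry_out:
  motion:
    - [0,0,30,0,0.5]
    - [0,0,0,0,0.5]
    - [0,0,0,0,0.5]
    - [0,0,0,0,0.5]

```text
t: 37.9
eef_pos: [540.4, 276.1, 91.3]
tcp_rot: [-3.142, 0.0, 3.081]
ft_force: [0.5, 0.1, 0.5]
opening: 0.5
grip_force: 0.0
```

Run:
```python
from h import *
plan(539.3,276.6,1.51+np.pi/2,27,n=1)
```

```text
n=1 row=[1.09,0.47,64.32,-0.003] from [540.4 276.1  91.3] yaw 3.081 turn 0.0 j [ 0.36  0.62  1.73 -0.    0.79 -1.15] f [0.5 0.1 0.5] t 37.9
```

Request:
carry_out:
  motion:
    - [1,0.5,30,0,0.5]
    - [0,0,28,0,0.5]
    - [0,0,5,0,0.5]
    - [0,0,0,0,0.5]
    - [0,0,0,0,0.9]
    - [0,0,0,0,1]
    - [0,0,0,0,1]
    - [0,0,0,0,1]
    - [0,0,0,0,1]

```text
t: 38.8
eef_pos: [539.1, 277.0, 28.4]
tcp_rot: [3.141, 0.001, 3.082]
ft_force: [-0.1, -0.8, 3.8]
opening: 0.189
grip_force: 30.0
```

Request:
carry_out:
  motion:
    - [0,0,-40,0,1]
    - [0,0,-40,0,1]
    - [0,0,-22,0,1]
    - [0,0,0,0,1]
    - [0,0,0,0,1]

```text
t: 39.3
eef_pos: [538.7, 276.8, 129.7]
tcp_rot: [-3.142, 0.0, 3.082]
ft_force: [-0.4, 0.3, 0.3]
opening: 0.187
grip_force: 30.0
```

Run:
```python
from h import *
C=cams(); S2=[np.array([[-27,-105,22],[27,-105,22],[27,105,22],[-27,105,22],[-27,-105,22.]])]
r=fitwire({"top":C["top"]},S2,(494.5,29.6,-.167),(4,4,.03)); print(r.x,r.fun)
plan(*slot((493.8,29.6,-.167),17),100,n=12,sym=False)
```

```text
[ 4.94386813e+02  2.91252552e+01 -1.67485985e-01] -10.843786239624023
n=12 row=[-13.29,-17.50,2.38,8.011] from [538.4 276.6 128.6] yaw 3.082 turn -96.1 j [ 0.37  0.57  1.7  -0.    0.87 -1.15] f [ 0.2 -0.4 -1.1] t 39.4
```

Request:
carry_out:
  motion:
    - [-13.3,-17.5,2.4,8,1]
    - [-13.3,-17.5,2.4,8,1]
    - [-13.3,-17.5,2.4,8,1]
    - [-13.3,-17.5,2.4,8,1]
    - [-13.3,-17.5,2.4,8,1]
    - [-13.3,-17.5,2.4,8,1]
    - [-13.3,-17.5,2.4,8,1]
    - [-13.3,-17.5,2.4,8,1]
    - [-13.3,-17.5,2.4,8,1]
    - [-13.3,-17.5,2.4,8,1]
    - [-13.3,-17.5,2.4,8,1]
    - [-13.3,-17.5,2.4,8,1]

```text
t: 40.6
eef_pos: [496.4, 45.6, 99.8]
tcp_rot: [-3.14, 0.0, 1.4]
ft_force: [0.4, -0.9, 0.4]
opening: 0.186
grip_force: 30.0
```

Request:
carry_out:
  motion:
    - [0,0,20,0,1]
    - [0,0,0,0,1]
    - [0,0,0,0,1]
    - [0,0,0,0,1]

```text
t: 41.0
eef_pos: [497.8, 46.6, 81.2]
tcp_rot: [-3.142, 0.0, 1.407]
ft_force: [0.2, -0.0, 0.3]
opening: 0.184
grip_force: 30.0
```

Run:
```python
from h import *
plan(*slot((494,29.4,-.167),17),46,n=1,sym=False)
```

```text
n=1 row=[-0.59,-0.92,35.21,0.178] from [497.8  46.6  81.2] yaw 1.407 turn -0.2 j [-0.04  0.52  2.   -0.    0.62  0.13] f [ 0.2 -0.   0.3] t 41.0
```

Request:
carry_out:
  motion:
    - [-0.6,-0.9,20,0,1]
    - [0,0,10,0,1]
    - [0,0,4,0,1]
    - [0,0,1,0,1]
    - [0,0,0,0,1]
    - [0,0,0,0,1]

```text
t: 41.6
eef_pos: [496.8, 46.0, 46.6]
tcp_rot: [3.141, -0.0, 1.406]
ft_force: [0.4, 0.4, -0.6]
opening: 0.188
grip_force: 30.0
```

Request:
carry_out:
  motion:
    - [0,0,3,0,1]
    - [0,0,3,0,1]
    - [0,0,1,0,1]
    - [0,0,0,0,1]
    - [0,0,0,0,1]

```text
t: 42.1
eef_pos: [496.5, 45.9, 39.1]
tcp_rot: [-3.142, 0.0, 1.406]
ft_force: [0.2, -0.7, -0.8]
opening: 0.19
grip_force: 30.0
```

Request:
carry_out:
  motion:
    - [0,0,1,0,1]
    - [0,0,0,0,0.6]
    - [0,0,0,0,0.6]
    - [0,0,0,0,0.6]
    - [0,0,-20,0,0.6]
    - [0,0,-27,0,0.6]
    - [0,0,0,0,1]
    - [0,0,0,0,1]
    - [0,0,0,0,1]
    - [0,0,0,0,1]
    - [0,0,14,0,1]
    - [0,0,5,0,1]

```text
t: 43.3
eef_pos: [496.0, 45.9, 64.8]
tcp_rot: [-3.14, 0.0, 1.406]
ft_force: [0.3, 0.3, 0.2]
opening: 0.013
grip_force: 0.0
```

Request:
carry_out:
  motion:
    - [0,0,1,0,1]
    - [0,0,2,0,1]
    - [0,0,2,0,1]
    - [0,0,0,0,1]
    - [0,0,0,0,1]

```text
t: 43.8
eef_pos: [497.6, 45.9, 63.0]
tcp_rot: [3.138, -0.0, 1.406]
ft_force: [-3.0, -0.5, 21.9]
opening: 0.003
grip_force: 11.0
```

Die 0 is seated, with its top at 55. For the leaning die 4 I work out its tilt from the r5 pixels.

Run:
```python
from h import *
C=cams(); T,Sc=C["top"],C["scene"]; p=(494,29.4,-.167)
def rackc(w): d=w[:2]-p[:2]; c,s=np.cos(p[2]),np.sin(p[2]); return np.r_[c*d[0]+s*d[1],-s*d[0]+c*d[1],w[2]].round(1)
def tri(a,b):
    A=[];B=[]
    for c,q in((T,a),(Sc,b)):
        o=ray(c,q,0); d=ray(c,q,100)-o; d/=np.linalg.norm(d); P=np.eye(3)-np.outer(d,d)
        if c is Sc: o=o+[3.4,-4.3,0]
        A.append(P);B.append(P@o)
    return np.linalg.solve(sum(A),sum(B))
print("stub end",rackc(tri((278.6,239),(272.3,199))))
for z in(15,25,35,45):print(z,"top: stub end",rackc(ray(T,(278.6,239),z)),"right end",rackc(ray(T,(295.4,241),z)))
# predicted top/scene pixels of leaning die for tilt th, pivot bottom at (yb,zb)
for th in(.5,.7,.9,1.1):
    for yb,zb in((-62,10),):
        P=np.array(box(-9,9,0,24,0,36)+box(-7.5,7.5,4.5,19.5,36,48),float); y=P[:,1]*np.cos(th)+P[:,2]*np.sin(th)+yb; z=-P[:,1]*np.sin(th)+P[:,2]*np.cos(th)
        z=z-z.min()+8; W=tf(p,np.c_[P[:,0],y,z]); t=proj(T,W); s=proj(Sc,W-[3.4,-4.3,0]); print(th,"y",y.min().round(),y.max().round(),"z",z.max().round(),"top u",t[:,0].min().round(1),t[:,0].max().round(1),"scene u",s[:,0].min().round(1),s[:,0].max().round(1),"v",s[:,1].min().round(1),s[:,1].max().round(1))
plan(*slot(p,-40),90,sym=False)
```

```text
stub end [ -4.4 -28.1  45.4]
15 top: stub end [ -0.4 -26.8  15. ] right end [  2.5 -69.3  15. ]
25 top: stub end [ -1.6 -27.   25. ] right end [  1.3 -69.2  25. ]
35 top: stub end [ -2.9 -27.2  35. ] right end [  0.1 -69.   35. ]
45 top: stub end [ -4.1 -27.4  45. ] right end [ -1.2 -68.8  45. ]
0.5 y -62.0 -22.0 z 59.0 top u 276.1 293.1 scene u 260.5 276.5 v 194.7 213.8
0.7 y -62.0 -16.0 z 57.0 top u 273.8 293.1 scene u 260.5 278.4 v 194.7 214.1
0.9 y -62.0 -12.0 z 53.0 top u 272.3 293.2 scene u 260.5 279.6 v 195.5 214.4
1.1 y -62.0 -10.0 z 47.0 top u 271.6 293.2 scene u 260.5 280.2 v 197.0 214.7
n=2 row=[-28.43,-0.43,-13.53,0.068] from [497.6  45.9  62.9] yaw 1.406 turn -0.1 j [-0.04  0.55  2.02 -0.    0.57  0.12] f [-2.9 -0.3 21.7] t 43.9
```

Request:
carry_out:
  motion:
    - [0,0,-30,0,0.6]
    - [-32,0,0,0,0.6]
    - [-32,0,0,0,0.6]
    - [0,0,0,0,0.6]
    - [0,0,28,0,0.6]
    - [0,0,25,0,0.6]
    - [0,0,0,0,0.6]
    - [0,0,0,0,0.6]
    - [0,0,0,0,0.6]

```text
t: 44.8
eef_pos: [486.5, -17.0, 39.1]
tcp_rot: [3.14, 0.0, 1.406]
ft_force: [0.1, 0.3, -0.1]
opening: 0.398
grip_force: 0.0
```

Run:
```python
from h import *
plan(*slot((494,29.4,-.167),-47),35,n=1,sym=False); C=cams()
c=C["scene"]; b=np.round(proj(c,[[490,-10,22]])[0]).astype(int)-[30,45]; B=cv2.resize(c["color"][b[1]:b[1]+60,b[0]:b[0]+70,::-1],(700,600),interpolation=cv2.INTER_CUBIC); cv2.imwrite("pics/r6.png",B)
```

```text
n=1 row=[0.01,-0.36,4.11,0.149] from [486.5 -17.   39.1] yaw 1.406 turn -0.1 j [-0.17  0.59  2.06 -0.    0.49 -0.01] f [ 0.1  0.3 -0.1] t 44.8
```

View pics/r6.png

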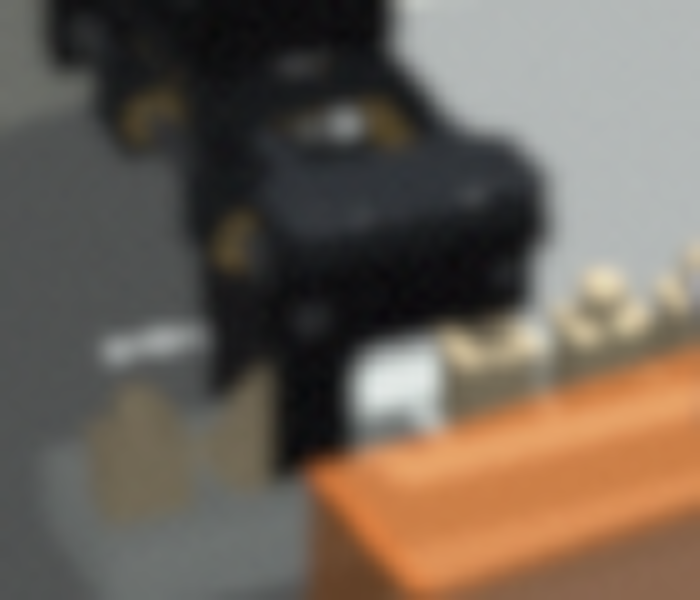

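The fingers straddle the leaning die 4, and the other dies stand upright. I grip it, lift slightly, and shift it +y off the rim.

Request:
carry_out:
  motion:
    - [0,-0.3,3,0,0.6]
    - [0,0,0,0,1]
    - [0,0,0,0,1]
    - [0,0,0,0,1]
    - [0,0,0,0,1]
    - [0,0,-5,0,1]
    - [4,0,0,0,1]
    - [4,0,0,0,1]
    - [0,0,0,0,1]
    - [0,0,0,0,1]

```text
t: 45.9
eef_pos: [487.2, -9.1, 40.2]
tcp_rot: [3.141, 0.0, 1.407]
ft_force: [0.7, -1.1, 2.2]
opening: 0.183
grip_force: 30.0
```

Die 4 is gripped at its tilt. I take it out and square it in the grip against the front end of the unit's right side wall.

Request:
carry_out:
  motion:
    - [-2,0,-10,0,1]
    - [0,0,-25,0,1]
    - [0,0,-35,0,1]
    - [0,0,-10,0,1]
    - [0,0,0,0,1]
    - [0,0,0,0,1]
    - [0,0,0,0,1]

```text
t: 46.6
eef_pos: [486.2, -11.2, 119.1]
tcp_rot: [-3.14, 0.0, 1.406]
ft_force: [-0.5, 0.7, -0.6]
opening: 0.185
grip_force: 30.0
```

Run:
```python
from h import *
C=cams(); 
for px in((487,360),(517,333)): print(ray(C["top"],np.array(px)*.7,30).round())
u=fitwire({"top":C["top"]},UNIT[1:2] if 0 else UNIT[:2],(608,15.5,-.074),(8,6,.04)).x; print("unit walls",u, tf(u,[[-50,-127,0],[-50,127,0]]).round(1))
w=tf(u,[[-50-38,-127,0]])[0]
plan(w[0],w[1],u[2]+np.pi,112,n=12,sym=False)
```

```text
[ 458. -152.   30.]
[ 507. -205.   30.]
unit walls [6.18177818e+02 1.24106287e+01 4.22774555e-02] [[ 573.6 -116.6    0. ]
 [ 562.9  137.2    0. ]]
n=12 row=[-10.97,-2.43,0.59,-8.488] from [486.3 -11.2 119.1] yaw 1.406 turn 101.9 j [-0.16  0.44  2.   -0.    0.7   0.01] f [-0.1 -1.2  0.1] t 46.7
```

Run:
```python
from h import *
C=cams(); print("wall front top corners?",ray(C["top"],np.array((463,302))*.7,30).round(1),ray(C["top"],np.array((463,309))*.7,0).round(1))
u=(608,15.7,-.0745); w=tf(u,[[-90,-127,0]])[0]; print(w, proj(C["top"],tf(u,[[-50,-121,30],[-50,-133,30],[-50,-127,0]]))/.7)
plan(w[0],w[1],u[2]+np.pi,112,n=12,sym=False)
```

```text
wall front top corners? [ 559.7 -110.1   30. ] [ 552.5 -113.2    0. ]
[ 508.7968956  -104.24892279    0.        ] [[457.98316594 307.77975576]
 [464.76624626 308.42844875]
 [459.67555792 310.98623411]]
n=12 row=[-8.39,-3.17,0.62,-7.931] from [486.5 -11.2 119.4] yaw 1.406 turn 95.2 j [-0.16  0.44  2.   -0.    0.7   0.01] f [ 0.3  0.3 -0.3] t 46.8
```

Request:
carry_out:
  motion:
    - [-8.4,-3.2,0.6,-7.93,1]
    - [-8.4,-3.2,0.6,-7.93,1]
    - [-8.4,-3.2,0.6,-7.93,1]
    - [-8.4,-3.2,0.6,-7.93,1]
    - [-8.4,-3.2,0.6,-7.93,1]
    - [-8.4,-3.2,0.6,-7.93,1]
    - [-8.4,-3.2,0.6,-7.93,1]
    - [-8.4,-3.2,0.6,-7.93,1]
    - [-8.4,-3.2,0.6,-7.93,1]
    - [-8.4,-3.2,0.6,-7.93,1]
    - [-8.4,-3.2,0.6,-7.93,1]
    - [-8.4,-3.2,0.6,-7.93,1]

```text
t: 48.0
eef_pos: [508.9, -104.9, 112.5]
tcp_rot: [3.141, -0.001, 3.072]
ft_force: [-0.7, -0.2, -0.4]
opening: 0.187
grip_force: 30.0
```

Request:
carry_out:
  motion:
    - [0,-2,30,0,1]
    - [0,0,30,0,1]
    - [0,0,20,0,1]
    - [0,0,0,0,1]
    - [0,0,0,0,1]
    - [0,0,0,0,1]

```text
t: 48.6
eef_pos: [509.2, -106.7, 33.9]
tcp_rot: [-3.141, 0.001, 3.067]
ft_force: [0.2, -0.4, 0.3]
opening: 0.188
grip_force: 30.0
```

Request:
carry_out:
  motion:
    - [0,0,1.5,0,1]
    - [-6,0,0,0,1]
    - [-6,0,0,0,1]
    - [-3,0,0,0,1]
    - [-3,0,0,0,1]
    - [-2,0,0,0,1]
    - [-2,0,0,0,1]
    - [0,0,0,0,1]

```text
t: 49.4
eef_pos: [530.7, -108.2, 31.4]
tcp_rot: [-3.142, -0.0, 3.067]
ft_force: [-0.2, 0.5, -0.6]
opening: 0.187
grip_force: 30.0
```

Request:
carry_out:
  motion:
    - [-2,0,0,0,1]
    - [-2,0,0,0,1]
    - [0,0,0,0,1]
    - [0,0,0,0,1]

```text
t: 49.8
eef_pos: [531.7, -107.8, 30.8]
tcp_rot: [3.14, -0.007, 3.067]
ft_force: [-11.1, 0.5, 3.0]
opening: 0.184
grip_force: 30.0
```

Contact is at about 531. I continue slowly.

Request:
carry_out:
  motion:
    - [-1,0,0,0,1]
    - [-1,0,0,0,1]
    - [-1,0,0,0,1]
    - [0,0,0,0,1]
    - [0,0,0,0,1]

```text
t: 50.3
eef_pos: [532.1, -107.6, 30.3]
tcp_rot: [3.139, -0.013, 3.067]
ft_force: [-21.6, 0.4, 5.3]
opening: 0.189
grip_force: 30.0
```

Request:
carry_out:
  motion:
    - [-1,0,0,0,1]
    - [-1,0,0,0,1]
    - [-1,0,0,0,1]
    - [0,0,0,0,1]
    - [0,0,0,0,1]

```text
t: 50.8
eef_pos: [533.7, -107.1, 29.6]
tcp_rot: [3.138, -0.016, 3.068]
ft_force: [-24.4, 1.8, 2.2]
opening: 0.187
grip_force: 30.0
```

Request:
carry_out:
  motion:
    - [-1,0,0,0,1]
    - [-1,0,0,0,1]
    - [-1,0,0,0,1]
    - [-1,0,0,0,1]
    - [0,0,0,0,1]
    - [0,0,0,0,1]

```text
t: 51.4
eef_pos: [537.1, -107.3, 29.8]
tcp_rot: [3.138, -0.018, 3.068]
ft_force: [-28.1, 2.6, 8.4]
opening: 0.187
grip_force: 30.0
```

Run:
```python
from h import *
c=env.read_camera("scene"); b=np.round(proj(c,[[535,-107,25]])[0]).astype(int)-[30,30]; print(b)
cv2.imwrite("pics/w1.png",cv2.resize(c["color"][b[1]:b[1]+60,b[0]:b[0]+70,::-1],(700,600),interpolation=cv2.INTER_CUBIC))
```

```text
[217 199]
```

View pics/w1.png

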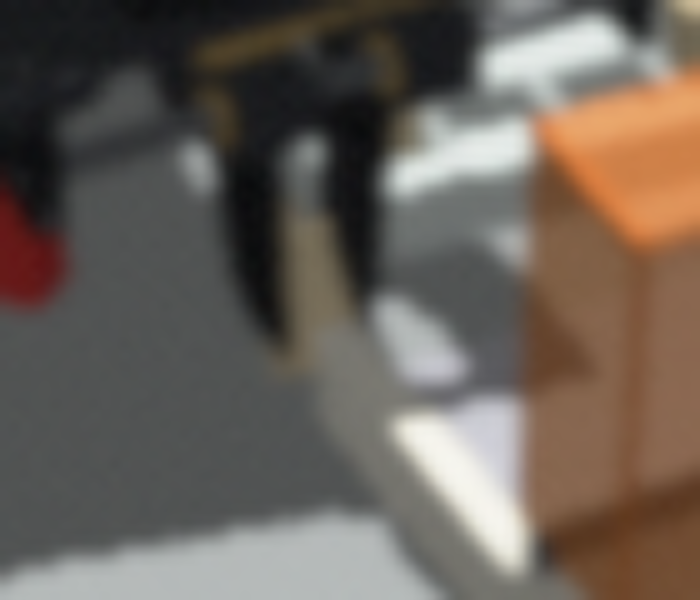

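Run:
```python
from h import *
c=env.read_camera("scene"); m=beige(c)>.3
for v in range(208,244): print(v,''.join('#' if x else '.' for x in m[v,235:265]))
s=env.state()["eef_pos"]; yaw=-.0745
# die frame: lean direction -unit x. pivot on die axis 27 above base at tool centre, z = pivot height
for th in(0,.2,.4,.55):
    P=np.array(box(-12,12,-9,9,0,36),float); Q=np.array(STUB)
    out=[]
    for A in(P,Q):
        X=A[:,0]; Z=A[:,2]-26; x=X*np.cos(th)-Z*np.sin(th); z=X*np.sin(th)+Z*np.cos(th)
        if A is P: zmin=z.min()
        out.append(proj(c,tf((s[0],s[1],yaw),np.c_[x,A[:,1],z-zmin+2])-[3.4,-4.3,0]))
    b,q=out; print(th,"block u",b[:,0].min().round(1),b[:,0].max().round(1),"v",b[:,1].min().round(1),b[:,1].max().round(1),"stub u",q[:,0].min().round(1),q[:,0].max().round(1),"v",q[:,1].min().round(1),q[:,1].max().round(1))
```

```text
208 .#####.............####.......
209 ..####..............###.......
210 ...###..............###.......
211 ...###..............####......
212 ...###..............####......
213 ....##..............###.......
214 ....#.........................
215 ..............................
216 ..............................
217 ..............................
218 ..............................
219 ..........#...................
220 .........###..##..............
221 .........#######..............
222 .........#######..............
223 .........#######..............
224 .........########.............
225 .........#########............
226 .........#########............
227 .........#########............
228 .........#########............
229 ..........########............
230 ..........########............
231 ..........#######.............
232 .........######...............
233 .........#####................
234 .........#####................
235 .........#####................
236 ..........##..................
237 ..............................
238 ..............................
239 ..............................
240 ..............................
241 ..............................
242 ..............................
243 ..............................
0 block u 242.2 253.2 v 220.7 239.1 stub u 244.3 250.5 v 218.7 226.1
0.2 block u 241.9 254.0 v 220.6 238.7 stub u 243.6 250.1 v 217.8 224.7
0.4 block u 241.7 254.7 v 221.0 238.3 stub u 242.9 249.7 v 217.4 223.9
0.55 block u 241.7 255.2 v 221.7 237.9 stub u 242.5 249.4 v 217.5 223.8
```

Request:
carry_out:
  motion:
    - [3,0,0,0,1]
    - [3,0,0,0,1]
    - [3,0,0,0,1]
    - [0,0,0,0,1]
    - [0,0,0,0,1]

```text
t: 52.0
eef_pos: [535.6, -108.6, 31.5]
tcp_rot: [-3.142, -0.0, 3.067]
ft_force: [-2.8, 0.5, -1.1]
opening: 0.188
grip_force: 30.0
```

Request:
carry_out:
  motion:
    - [2,0,0,0,1]
    - [0,0,0,0,0.75]
    - [0,0,0,0,0.6]
    - [0,0,0,0,0.6]
    - [0,0,0,0,0.6]
    - [0,0,-25,0,0.6]
    - [0,0,-40,0,0.5]
    - [0,0,-35,0,0.5]
    - [0,-40,0,0,0.5]
    - [0,-40,0,0,0.5]
    - [0,-40,0,0,0.5]
    - [0,-40,0,0,0.5]

```text
t: 53.2
eef_pos: [521.4, -269.5, 131.7]
tcp_rot: [-3.141, 0.0, 3.067]
ft_force: [1.0, -0.2, 0.2]
opening: 0.497
grip_force: 0.0
```

Run:
```python
from h import *
C=cams(); c=C["top"]; M={"top":beige(c)}; M["top"][:, :]*=1
r=fitdie({"top":c},M,(534,-108)); print(r.x,r.fun)
o=np.round(proj(c,[[534,-108,20]])[0]).astype(int); print(o)
for v in range(o[1]-13,o[1]+13): print(''.join('#' if x>.5 else '.' for x in M["top"][v,o[0]-16:o[0]+16]))
S2=[np.array([[-27,-105,22],[27,-105,22],[27,105,22],[-27,105,22],[-27,-105,22.]])]
q=fitwire({"top":c},S2,(494.5,29.6,-.167),(4,4,.03)); print("rack",q.x,q.fun)
plan(r.x[0],r.x[1],r.x[2]+np.pi/2,90)
```

```text
[ 497.63915993 -101.10409095    3.14182069] 4.117422580718994
[323 222]
................................
................................
................................
................................
................................
................................
................................
................................
................................
................................
................................
................................
................................
................................
..............##................
.............#######............
#............#######............
###.........########............
#####.......########............
######......########............
########....########............
##########..########............
####################............
###################.............
###################.............
###################.............
rack [5.12740226e+02 2.56178448e+01 3.48526735e-02] -5.647762775421143
n=12 row=[12.38,9.83,3.45,7.126] from [ 521.4 -272.2  131.4] yaw 3.063 turn -85.5 j [-0.59  0.54  1.75 -0.    0.85 -2.09] f [-0.4 -0.   0.5] t 53.3
```

Request:
carry_out:
  motion:
    - [0,-40,0,0,0.5]
    - [0,-40,0,0,0.5]
    - [0,-40,0,0,0.5]
    - [0,-40,0,0,0.5]
    - [0,-40,0,0,0.5]
    - [0,0,0,0,0.5]

```text
t: 53.9
eef_pos: [505.9, -471.3, 130.9]
tcp_rot: [-3.14, 0.001, 3.064]
ft_force: [-0.7, 1.0, 0.3]
opening: 0.501
grip_force: 0.0
```

Run:
```python
from h import *
C=cams(); c=C["top"]; M={"top":beige(c)}
o=np.round(proj(c,[[530,-108,20]])[0]).astype(int)
r=fitdie({"top":c},M,(530,-108)); print(r.x,r.fun)
for v in range(o[1]-13,o[1]+18): print(''.join('#' if x>.5 else '.' for x in M["top"][v,o[0]-16:o[0]+16]))
S2=[np.array([[-27,-105,22],[27,-105,22],[27,105,22],[-27,105,22],[-27,-105,22.]])]
q=fitwire({"top":c},S2,(494.5,29.6,-.167),(4,4,.03)); print("rack",q.x,q.fun)
A=cv2.resize(c["color"][o[1]-45:o[1]+45,o[0]-90:o[0]+30,::-1],(800,600),interpolation=cv2.INTER_CUBIC); cv2.imwrite("pics/w2.png",A)
```

```text
[ 513.3185919  -107.29248237    1.59095549] 1.0792454481124878
................................
................................
................................
................................
................................
................................
................................
................................
................................
................................
................................
................................
..............##................
.............#######............
.............#######............
............########............
............########............
............########............
............########............
............########............
............########............
............#######.............
............########............
............#######.............
............#######.............
............#######.............
............#######.............
............#######.............
............######..............
#...........#####...............
#...........#####...............
rack [ 4.95042757e+02  3.27576987e+01 -1.67646504e-01] -10.600441932678223
```

Die 4 toppled. The mask shows it lying with its base toward the wall and its stub toward the robot. I fit its lying pose, and plan to grip it by the stub so it can pivot upright against the wall.

```bash
cat > lie.py <<'E'
import h
from h import *
def lying(g,px):
    C=cams(); c=C["top"]; m=beige(c); yy,xx=np.mgrid[:m.shape[0],:m.shape[1]]; m[(xx-px[0])**2+(yy-px[1])**2>15**2]=0
    h.BLOCK=np.array(box(0,36,-9,9,0,24),float); h.STUB=np.array([[x,7.5*np.cos(t),12+7.5*np.sin(t)] for t in a for x in(36,48)])
    r=fitdie({"top":c},{"top":m},g); print("lying",r.x.round(3),r.fun); return r.x
E
python3 - <<'E'
from lie import *
c=env.read_camera("top"); o=np.round(proj(c,[[530,-108,20]])[0]).astype(int)
m=beige(c)
for v in range(o[1]+10,o[1]+24): print(''.join('#' if x>.5 else '.' for x in m[v,o[0]-16:o[0]+16]))
x=lying((540,-108),(o[0]-1,o[1]+8))
w=tf(x,[[49,0,0]])[0]; print(w); plan(w[0],w[1],x[2],100,sym=False)
C=cams(); S2=[np.array([[-27,-105,22],[27,-105,22],[27,105,22],[-27,105,22],[-27,-105,22.]]),rect(-11,11,-65,-37,22),rect(-11,11,-31,-3,22)]
for s in(S2,S2[1:]): print("rack",fitwire({"top":C["top"]},s,(494.5,31,-.167),(4,6,.03)).x)
E
```

```text
............#######.............
............#######.............
............#######.............
............#######.............
............#######.............
............######..............
#...........#####...............
#...........#####...............
#............####...............
#...............................
................................
................................
................................
................................
lying [ 530.182 -108.76     3.058] 0.08840806037187576
[ 481.35464689 -104.64814609    0.        ]
n=10 row=[5.40,35.84,3.15,0.060] from [ 507.2 -466.1  131.5] yaw 3.068 turn -0.6 j [-0.84  0.67  1.48  0.    0.99 -2.34] f [ 0.2 -0.4 -0.3] t 54.1
rack [ 4.95424367e+02  3.25602300e+01 -1.62070141e-01]
rack [ 4.95665669e+02  2.77190260e+01 -1.50883561e-01]
```

Request:
carry_out:
  motion:
    - [5.4,35.8,3,0.06,0.73]
    - [5.4,35.8,3,0.06,0.73]
    - [5.4,35.8,3,0.06,0.73]
    - [5.4,35.8,3,0.06,0.73]
    - [5.4,35.8,3,0.06,0.73]
    - [5.4,35.8,3,0.06,0.73]
    - [5.4,35.8,3,0.06,0.73]
    - [5.4,35.8,3,0.06,0.73]
    - [5.4,35.8,3,0.06,0.73]
    - [5.4,35.8,3,0.06,0.73]

```text
t: 55.25
eef_pos: [481.0, -104.4, 101.7]
tcp_rot: [-3.141, 0.001, 3.057]
ft_force: [0.5, 0.0, 0.1]
opening: 0.269
grip_force: 0.0
```

Request:
carry_out:
  motion:
    - [0,0,25,0,0.73]
    - [0,0,25,0,0.73]
    - [0,0,0,0,0.73]
    - [0,0,0,0,0.73]
    - [0,0,0,0,0.73]

```text
t: 55.75
eef_pos: [481.7, -106.5, 52.5]
tcp_rot: [-3.141, 0.001, 3.056]
ft_force: [0.2, -0.4, -0.4]
opening: 0.268
grip_force: 0.0
```

Run:
```python
from h import *
plan(481.4,-104.7,3.058,17,n=1,sym=False)
```

```text
n=1 row=[0.49,1.73,35.49,-0.089] from [ 481.7 -106.5   52.5] yaw 3.056 turn 0.1 j [-0.35  0.57  2.04 -0.    0.54 -1.84] f [ 0.2 -0.4 -0.4] t 55.8
```

Request:
carry_out:
  motion:
    - [0.5,1.2,25,0,0.73]
    - [0,0,10,0,0.73]
    - [0,0,0,0,0.73]
    - [0,0,0,0,0.9]
    - [0,0,0,0,1]
    - [0,0,0,0,1]
    - [0,0,0,0,1]
    - [0,0,0,0,1]

```text
t: 56.55
eef_pos: [481.0, -105.2, 16.8]
tcp_rot: [-3.141, 0.0, 3.056]
ft_force: [-2.3, -1.1, 5.5]
opening: 0.125
grip_force: 29.9
```

Request:
carry_out:
  motion:
    - [0,0,-15,0,1]
    - [0,0,-12,0,1]
    - [0,0,0,0,1]
    - [0,0,0,0,1]

```text
t: 56.95
eef_pos: [481.0, -105.1, 43.6]
tcp_rot: [-3.141, 0.001, 3.057]
ft_force: [-0.0, 0.2, 0.1]
opening: 0.13
grip_force: 29.9
```

The grip is a little high on the stub, with an opening of 12 mm instead of 15. I regrip 5 mm lower.

Request:
carry_out:
  motion:
    - [0,0,14,0,1]
    - [0,0,13,0,1]
    - [0,0,0,0,1]
    - [0,0,0,0,0.73]
    - [0,0,0,0,0.73]
    - [0,0,5,0,0.73]
    - [0,0,0,0,0.73]
    - [0,0,0,0,1]
    - [0,0,0,0,1]
    - [0,0,0,0,1]
    - [0,0,0,0,1]

```text
t: 58.05
eef_pos: [481.0, -105.1, 11.5]
tcp_rot: [-3.141, 0.0, 3.056]
ft_force: [0.3, -0.4, 0.9]
opening: 0.133
grip_force: 29.9
```

Request:
carry_out:
  motion:
    - [0,0,-15,0,1]
    - [0,0,-12,0,1]
    - [0,0,0,0,1]
    - [0,0,0,0,1]

```text
t: 58.45
eef_pos: [481.0, -105.1, 38.6]
tcp_rot: [-3.141, 0.001, 3.057]
ft_force: [-0.1, -0.7, -0.5]
opening: 0.133
grip_force: 29.9
```

Run:
```python
from h import *
c=env.read_camera("scene"); m=beige(c); o=np.round(proj(c,[[505,-107,35]])[0]).astype(int); print(o)
for v in range(o[1]-14,o[1]+14): print(v,''.join('#' if x>.5 else '.' for x in m[v,o[0]-16:o[0]+20]))
s=env.state()["eef_pos"]
for z in(39-12,25,0):  # lifted / on bench
    P=tf((530.2,-108.8,3.058,z),box(0,36,-9,9,0,24)); q=proj(c,P-[3.4,-4.3,0]); print(z,q.min(0).round(1),q.max(0).round(1))
```

```text
[241 220]
206 ........................########....
207 ........................#########...
208 ........................#########...
209 ........................#########...
210 ........................##########..
211 .........................#########..
212 ..............###........#########..
213 ...........#######.......#########..
214 ..........########........#######...
215 ..........##########................
216 ..........###########...............
217 ..........###########...............
218 ...........###########..............
219 ...........############.............
220 ............###########.............
221 ............###########.............
222 .............##########.............
223 ..............#########.............
224 ..............#########.............
225 ...............########.............
226 ................#######.............
227 ................#####...............
228 ....................................
229 ....................................
230 ....................................
231 ....................................
232 ....................................
233 ....................................
27 [236.2 210.6] [249.  227.6]
25 [236.3 211.3] [249.  228.2]
0 [236.7 219. ] [249.3 235.8]
```

The die is held by its stub and lifted about 27 mm. Its mask spans rows 212–227, which matches the prediction. I bring the base face against the wall's top edge and then swing it upright in an arc about that edge.

Request:
carry_out:
  motion:
    - [-5,0,1.5,0,1]
    - [-5,0,0,0,1]
    - [-5,0,0,0,1]
    - [-2,0,0,0,1]
    - [-1,0,0,0,1]
    - [0,0,0,0,1]
    - [0,0,0,0,1]

```text
t: 59.2
eef_pos: [498.7, -106.6, 36.9]
tcp_rot: [-3.142, -0.0, 3.057]
ft_force: [-0.3, 0.2, -0.4]
opening: 0.129
grip_force: 29.9
```

Request:
carry_out:
  motion:
    - [-1.5,0,0,0,1]
    - [-1.5,0,0,0,1]
    - [0,0,0,0,1]
    - [0,0,0,0,1]

```text
t: 59.6
eef_pos: [501.9, -106.9, 36.9]
tcp_rot: [-3.141, 0.0, 3.057]
ft_force: [-0.7, 0.7, -0.0]
opening: 0.127
grip_force: 29.9
```

Request:
carry_out:
  motion:
    - [-1.5,0,0,0,1]
    - [-1.5,0,0,0,1]
    - [0,0,0,0,1]
    - [0,0,0,0,1]

```text
t: 60.0
eef_pos: [502.9, -106.7, 36.5]
tcp_rot: [3.141, -0.005, 3.057]
ft_force: [-8.7, -1.0, 2.4]
opening: 0.13
grip_force: 30.2
```

Request:
carry_out:
  motion:
    - [-2,0,0,0,1]
    - [-2,0,0,0,1]
    - [-1.5,0,-3,0,1]
    - [-1,0,-3,0,1]
    - [-1.5,0,-4,0,1]
    - [-2,0,-4,0,1]
    - [-2.5,0,-4,0,1]
    - [-3,0,-3.5,0,1]
    - [0,0,0,0,1]

```text
t: 60.9
eef_pos: [517.6, -107.6, 58.6]
tcp_rot: [3.14, -0.006, 3.057]
ft_force: [-1.8, -0.6, 0.4]
opening: 0.156
grip_force: 32.0
```

```bash
cat > msk.py <<'E'
from h import *
c=env.read_camera("scene"); m=beige(c); s=env.state(); print(s["eef_pos"].round(1),s["ft_force"].round(1)); o=np.round(proj(c,[[s["eef_pos"][0]+25,s["eef_pos"][1],s["eef_pos"][2]]])[0]).astype(int); print(o)
for v in range(o[1]-14,o[1]+20): print(v,''.join('#' if x>.5 else '.' for x in m[v,o[0]-16:o[0]+20]))
pv=(s["eef_pos"][0]+5.5,s["eef_pos"][2]+.5)
for ph in(0,.3,.6,.9,1.2,1.5):
    P=np.array(box(-12,12,-9,9,-43.5,-7.5),float); t=np.pi/2-ph # t lean, base toward +x
    x=P[:,0]*np.cos(t)-P[:,2]*np.sin(t); z=P[:,0]*np.sin(t)+P[:,2]*np.cos(t)
    q=proj(c,tf((pv[0],s["eef_pos"][1],-.08,pv[1]),np.c_[x,P[:,1],z])-[3.4,-4.3,0]); print(ph,q.min(0).round(1),q.max(0).round(1))
E
python3 msk.py
```

```text
[ 519.  -108.    58.6] [-0.8 -0.4  1. ]
[248 221]
207 ................##########..........
208 ................##########..........
209 .................#########..........
210 .................#########..........
211 .................#########..........
212 .................##########.........
213 ............###############.........
214 .........#################..........
215 .........#############..............
216 .........##########.................
217 .........##########.................
218 .........###########................
219 .........###########................
220 .........############...............
221 ..........###########...............
222 ..........############..............
223 ...........############.............
224 ...........#############............
225 ............#############...........
226 .............############...........
227 .............###########............
228 ..............########..............
229 ...............#####................
230 ...............####.................
231 ................##..................
232 ....................................
233 ....................................
234 ....................................
235 ....................................
236 ....................................
237 ....................................
238 ....................................
239 ....................................
240 ....................................
0 [242.3 211.8] [255.6 229.5]
0.3 [242.  213.4] [255.8 232.2]
0.6 [241.3 215. ] [255.4 233.4]
0.9 [240.6 216.6] [254.4 233. ]
1.2 [239.9 216. ] [252.8 233.4]
1.5 [239.4 214.5] [250.8 232.8]
```

```bash
cat > fitphi.py <<'E'
from h import *
c=env.read_camera("scene"); m=beige(c).astype(np.float32); s=env.state()["eef_pos"]; cc=np.round(proj(c,[[s[0]+22,s[1],s[2]-10]])[0]).astype(int); n=36; o=cc-n//2
w=np.ones((n,n),np.float32); vv,uu=np.mgrid[:n,:n]; w[(uu-vv>8)]=0
mm=m[o[1]:o[1]+n,o[0]:o[0]+n]
def S_(ph,dx,dz):
    im=np.zeros((n*6,n*6),np.uint8)
    t=np.pi/2-ph
    for P in(np.array(box(-12,12,-9,9,-43.5,-7.5),float),):
        x=P[:,0]*np.cos(t)-P[:,2]*np.sin(t); z=P[:,0]*np.sin(t)+P[:,2]*np.cos(t)
        q=proj(c,tf((s[0]+5.5+dx,s[1],-.08,s[2]+.5+dz),np.c_[x,P[:,1],z])-[3.4,-4.3,0]); cv2.fillConvexPoly(im,cv2.convexHull(((q-o+.5)*96-8).astype(np.int32)),1,shift=4)
    return cv2.resize(im.astype(np.float32),(n,n),interpolation=cv2.INTER_AREA)
for ph in np.arange(-.2,1.7,.2):
    b=min((np.abs((S_(ph,dx,dz)-mm)*w).sum(),dx,dz) for dx in(-4,0,4) for dz in(-4,0,4)); print(round(ph,1),b)
E
python3 fitphi.py
python3 - <<'E'
import sys; sys.path.insert(0,'.')
from lie import *
c=env.read_camera("top"); m=beige(c); o=np.round(proj(c,[[545,-110,40]])[0]).astype(int)
for v in range(o[1]-14,o[1]+14): print(''.join('#' if x>.5 else '.' for x in m[v,o[0]-14:o[0]+14]))
for x,z in((551.7,30),(562,30),(562,45),(545,20),(540,20)): print(x,z,(proj(c,[[x,-110,z]])[0]-o+14).round(1))
E
```

```text
-0.2 (np.float32(52.880253), 0, -4)
0.0 (np.float32(31.910618), -4, -4)
0.2 (np.float32(27.5583), -4, 0)
0.4 (np.float32(24.514439), -4, 4)
0.6 (np.float32(31.837517), -4, 4)
0.8 (np.float32(52.78679), -4, 4)
1.0 (np.float32(63.00582), 0, 4)
1.2 (np.float32(71.009125), 0, 4)
1.4 (np.float32(73.873535), 4, 4)
1.6 (np.float32(81.572685), 4, 4)
######......................
######......................
####............############
###........#################
##.......###################
###....#####################
####.#######################
############################
############################
############################
############################
############################
############################
############################
############################
############################
############################
############################
############################
############################
############################
############################
############################
############################
############################
############################
############################
############################
551.7 30 [14.1 12.5]
562 30 [14.1  8.5]
562 45 [14.7  7.4]
545 20 [13.6 15.8]
540 20 [13.6 17.8]
```

The die has turned only about 20° and has slipped over the edge. A ledge under the stub end gives a much longer lever. I turn the die around, lay it flat with the stub toward the wall, and regrip at the base end.

Request:
carry_out:
  motion:
    - [0,0,-20,0,1]
    - [0,0,-20,0,1]
    - [-8,-1.3,0,0,1]
    - [-8,-1.3,0,0,1]
    - [0,0,0,8,1]
    - [0,0,0,8,1]
    - [0,0,0,8,1]
    - [0,0,0,8,1]
    - [0,0,0,8,1]
    - [0,0,0,8,1]
    - [0,0,0,8,1]
    - [0,0,0,8,1]

```text
t: 62.25
eef_pos: [536.3, -112.5, 97.1]
tcp_rot: [-3.141, -0.001, 1.934]
ft_force: [-0.4, 0.0, -0.2]
opening: 0.154
grip_force: 32.3
```

Request:
carry_out:
  motion:
    - [0,0,0,8,1]
    - [0,0,0,8,1]
    - [0,0,0,8,1]
    - [0,0,0,8,1]
    - [0,0,0,8,1]
    - [0,0,0,8,1]
    - [0,0,0,8,1]
    - [0,0,0,8,1]
    - [0,0,0,8,1]
    - [0,0,0,8,1]
    - [0,0,0,8,1]
    - [0,0,0,8,1]

```text
t: 63.45
eef_pos: [536.3, -112.5, 97.2]
tcp_rot: [-3.141, 0.001, 0.258]
ft_force: [0.4, -0.7, -0.5]
opening: 0.155
grip_force: 32.3
```

Request:
carry_out:
  motion:
    - [0,0,0,8,1]
    - [0,0,0,8,1]
    - [0,0,0,3,1]
    - [0,0,0,0,1]
    - [0,0,25,0,1]
    - [0,0,25,0,1]
    - [0,0,18,0,1]
    - [0,0,0,0,1]
    - [0,0,0,0,1]

```text
t: 64.35
eef_pos: [536.1, -112.4, 30.1]
tcp_rot: [-3.141, 0.001, -0.067]
ft_force: [-0.1, 0.2, -0.2]
opening: 0.147
grip_force: 30.4
```

Request:
carry_out:
  motion:
    - [0,0,5,0,1]
    - [0,0,5,0,1]
    - [0,0,4,0,1]
    - [0,0,4,0,1]
    - [0,0,0,0,1]
    - [0,0,0,0,1]

```text
t: 64.95
eef_pos: [535.7, -112.3, 12.3]
tcp_rot: [-3.142, 0.001, -0.068]
ft_force: [-0.8, -0.4, 2.2]
opening: 0.133
grip_force: 31.3
```

Request:
carry_out:
  motion:
    - [0,0,0.5,0,1]
    - [0,0,0,0,0.72]
    - [0,0,0,0,0.72]
    - [0,0,-20,0,0.72]
    - [0,0,-20,0,0.72]
    - [-26,0,0,0,0.7]
    - [-25,0,0,0,0.7]
    - [0,0,0,0,0.7]
    - [0,0,20,0,0.7]
    - [0,0,14,0,0.7]
    - [0,0,0,0,0.7]
    - [0,0,0,0,0.7]

```text
t: 66.15
eef_pos: [485.5, -109.0, 18.0]
tcp_rot: [-3.142, 0.0, -0.068]
ft_force: [-0.1, 0.3, 0.1]
opening: 0.299
grip_force: 0.0
```

Run:
```python
from h import *
s=env.state(); print(s["eef_pos"],s["ft_force"])
c=env.read_camera("scene"); m=beige(c); o=np.round(proj(c,[[505,-111,12]])[0]).astype(int)
for v in range(o[1]-12,o[1]+12): print(v,''.join('#' if x>.5 else '.' for x in m[v,o[0]-16:o[0]+18]))
y=s["eef_pos"]
for e in(-5,0,5):
    P=tf((y[0]+2+e,y[1],-.068),box(0,36,-9,9,0,24)); q=proj(c,P-[3.4,-4.3,0])-[o[0]-16,0]; print(e,q.min(0).round(1),q.max(0).round(1))
```

```text
[ 485.45369922 -108.9754851    17.98234108] [-0.14392412  0.26987374  0.07502273]
216 ..................................
217 ..................................
218 ..................................
219 ..................................
220 ..............#####...............
221 ...........#########..............
222 ...........#########..............
223 ...........##########.............
224 ..........###########.............
225 #..........###########............
226 ...........###########............
227 ...........############...........
228 ............###########...........
229 ............###########...........
230 .............##########...........
231 .............##########...........
232 ..............#########...........
233 ...............########...........
234 ................#######...........
235 ..................................
236 ..................................
237 ..................................
238 ..................................
239 ..................................
-5 [  9.5 217.1] [ 22.1 233.8]
0 [ 10.4 218. ] [ 23.  234.8]
5 [ 11.3 219. ] [ 24.  235.8]
```

Request:
carry_out:
  motion:
    - [0,0,0,0,1]
    - [0,0,0,0,1]
    - [0,0,0,0,1]
    - [0,0,0,0,1]
    - [0,0,-18,0,1]
    - [0,0,-20,0,1]
    - [15,0,0,0,1]
    - [15,0,0,0,1]
    - [0,0,0,0,1]
    - [0,0,0,0,1]

```text
t: 67.2
eef_pos: [514.4, -110.7, 55.7]
tcp_rot: [-3.141, 0.001, -0.067]
ft_force: [-0.5, -0.1, -1.1]
opening: 0.184
grip_force: 30.0
```

Request:
carry_out:
  motion:
    - [0,0,4,0,1]
    - [0,0,4,0,1]
    - [0,0,4,0,1]
    - [0,0,4,0,1]
    - [0,0,4,0,1]
    - [0,0,0,0,1]
    - [0,0,0,0,1]

```text
t: 67.9
eef_pos: [514.0, -110.8, 35.5]
tcp_rot: [-3.141, 0.002, -0.068]
ft_force: [-3.8, -0.9, 3.2]
opening: 0.184
grip_force: 30.0
```

Request:
carry_out:
  motion:
    - [0,0,4,0,1]
    - [0,0,4,0,1]
    - [0,0,4,0,1]
    - [0,0,3,0,1]
    - [0,0,0,0,1]
    - [0,0,0,0,1]

```text
t: 68.5
eef_pos: [514.7, -110.9, 20.8]
tcp_rot: [-3.142, 0.0, -0.068]
ft_force: [-3.3, 0.4, 3.9]
opening: 0.185
grip_force: 30.0
```

The force direction shows that the die has swung to about 50°. I push it on against the wall and lower it.

Request:
carry_out:
  motion:
    - [2,0,1,0,1]
    - [2,0,1,0,1]
    - [2,0,1,0,1]
    - [2,0,1,0,1]
    - [2,0,0,0,1]
    - [2,0,0,0,1]
    - [0,0,0,0,1]
    - [0,0,0,0,1]

```text
t: 69.3
eef_pos: [522.9, -110.7, 16.0]
tcp_rot: [-3.14, 0.009, -0.067]
ft_force: [-17.3, 1.7, 6.6]
opening: 0.186
grip_force: 30.0
```

Request:
carry_out:
  motion:
    - [1,0,1,0,1]
    - [1,0,1,0,1]
    - [1,0,1,0,1]
    - [1,0,1,0,1]
    - [0,0,1,0,1]
    - [0,0,0,0,1]
    - [0,0,0,0,1]

```text
t: 70.0
eef_pos: [528.2, -111.2, 11.5]
tcp_rot: [-3.14, 0.006, -0.067]
ft_force: [-12.9, 2.3, 10.1]
opening: 0.189
grip_force: 30.0
```

Request:
carry_out:
  motion:
    - [-2,0,0,0,1]
    - [-2,0,0,0,1]
    - [0,0,0,0,0.9]
    - [0,0,0,0,0.72]
    - [0,0,0,0,0.7]
    - [0,0,0,0,0.7]
    - [0,0,-20,0,0.7]
    - [0,0,-40,0,0.7]
    - [0,0,-40,0,0.5]
    - [0,0,-20,0,0.5]

```text
t: 71.0
eef_pos: [527.8, -112.0, 134.9]
tcp_rot: [3.141, -0.003, -0.068]
ft_force: [-1.0, 1.0, -0.3]
opening: 0.416
grip_force: 0.0
```

Request:
carry_out:
  motion:
    - [0,40,0,0,0.5]
    - [0,40,0,0,0.5]
    - [0,40,0,0,0.5]
    - [0,40,0,0,0.5]
    - [0,40,0,0,0.5]
    - [0,40,0,0,0.5]
    - [0,40,0,0,0.5]
    - [0,40,0,0,0.5]
    - [0,40,0,0,0.5]
    - [0,0,0,0,0.5]
    - [0,0,0,0,0.5]
    - [0,0,0,0,0.5]

```text
t: 72.2
eef_pos: [502.7, -470.0, 131.8]
tcp_rot: [-3.141, 0.0, -0.067]
ft_force: [-0.3, -0.2, -0.2]
opening: 0.502
grip_force: 0.0
```

Run:
```python
from h import *
C=cams(); c=C["top"]; m=beige(c); px=proj(c,[[538,-111,25]])[0]; yy,xx=np.mgrid[:420,:560]; m[(xx-px[0])**2+(yy-px[1])**2>14**2]=0
r=fitdie({"top":c},{"top":m},(538,-111)); print(r.x,r.fun); o=np.round(px).astype(int)
for v in range(o[1]-12,o[1]+14): print(''.join('#' if x>.5 else '.' for x in m[v,o[0]-16:o[0]+16]))
S2=[np.array([[-27,-105,22],[27,-105,22],[27,105,22],[-27,105,22],[-27,-105,22.]])]
for s in(S2,[rect(-11,11,-65,-37,22),rect(-11,11,-31,-3,22)],S2+[rect(-11,11,-65,-37,22),rect(-11,11,-31,-3,22)]):
    q=fitwire({"top":c},s,(494.5,30,-.167),(4,4,.03)); print("rack",q.x,q.fun)
for t in(0,np.pi/2,): plan(r.x[0],r.x[1],r.x[2]+t,100)
```

```text
[ 522.6837335  -112.52206796    1.44603486] 0.1346931904554367
................................
................................
................................
................................
................................
................................
................................
................................
................................
................................
................................
................................
................................
..............######............
..............#######...........
..............#######...........
.............########...........
.............########...........
.............########...........
.............########...........
.............########...........
.............########...........
.............########...........
.............########...........
..............######............
................................
rack [ 4.95070811e+02  3.26818361e+01 -1.68065712e-01] -10.596729278564453
rack [ 4.95708862e+02  2.76981587e+01 -1.52050694e-01] -10.678221702575684
rack [ 4.95466592e+02  3.25636712e+01 -1.62508351e-01] -10.32401180267334
n=12 row=[20.69,-25.50,2.68,-7.222] from [ 503.1 -469.8  132.1] yaw -0.066 turn 86.7 j [-0.85  0.67  1.48  0.    0.99  0.79] f [-0.4  0.2 -0.1] t 72.3
n=9 row=[-1.49,-39.74,3.57,0.371] from [ 503.1 -469.8  132.1] yaw -0.066 turn -3.3 j [-0.85  0.67  1.48  0.    0.99  0.79] f [-0.4  0.2 -0.1] t 72.3
```

Die 4 now stands upright at (522.7, −112.5). I go and pick it.

Request:
carry_out:
  motion:
    - [-1.5,-39.7,3.5,0.37,0.6]
    - [-1.5,-39.7,3.5,0.37,0.6]
    - [-1.5,-39.7,3.5,0.37,0.6]
    - [-1.5,-39.7,3.5,0.37,0.6]
    - [-1.5,-39.7,3.5,0.37,0.6]
    - [-1.5,-39.7,3.5,0.37,0.6]
    - [-1.5,-39.7,3.5,0.37,0.6]
    - [-1.5,-39.7,3.5,0.37,0.6]
    - [-1.5,-39.7,3.5,0.37,0.6]
    - [0,0,20,0,0.6]
    - [0,0,0,0,0.6]
    - [0,0,0,0,0.6]

```text
t: 73.5
eef_pos: [522.6, -113.8, 80.8]
tcp_rot: [3.142, 0.0, -0.125]
ft_force: [0.1, 0.2, 0.3]
opening: 0.401
grip_force: 0.0
```

Request:
carry_out:
  motion:
    - [0,0,0,0,0.6]
    - [0,0,0,0,0.6]

```text
t: 73.7
eef_pos: [522.8, -114.7, 81.1]
tcp_rot: [3.141, -0.001, -0.127]
ft_force: [0.4, -0.4, -0.4]
opening: 0.399
grip_force: 0.0
```

Request:
carry_out:
  motion:
    - [0,-1.7,25,0,0.6]
    - [0,0,22,0,0.6]
    - [0,0,6,0,0.6]
    - [0,0,0,0,0.6]
    - [0,0,0,0,0.9]
    - [0,0,0,0,1]
    - [0,0,0,0,1]
    - [0,0,0,0,1]
    - [0,0,0,0,1]

```text
t: 74.6
eef_pos: [523.2, -112.5, 28.2]
tcp_rot: [3.141, -0.001, -0.126]
ft_force: [-1.0, -0.4, 7.0]
opening: 0.185
grip_force: 30.0
```

Request:
carry_out:
  motion:
    - [0,0,-35,0,1]
    - [0,0,-35,0,1]
    - [0,0,-12,0,1]
    - [0,0,0,0,1]
    - [0,0,0,0,1]
    - [0,0,0,0,1]

```text
t: 75.2
eef_pos: [522.2, -112.1, 108.1]
tcp_rot: [-3.141, 0.002, -0.126]
ft_force: [0.0, -0.4, -1.1]
opening: 0.187
grip_force: 30.0
```

Run:
```python
from h import *
plan(*slot((494.6,32,-.166),-17),85,n=12,sym=False)
```

```text
n=12 row=[4.03,-11.35,1.92,-7.308] from [ 522.2 -112.1  108.1] yaw -0.126 turn 87.7 j [-0.34  0.52  1.9  -0.    0.73  1.36] f [ 0.  -0.4 -1.1] t 75.2
```

Request:
carry_out:
  motion:
    - [4,-11.35,0,-7.3,1]
    - [4,-11.35,0,-7.3,1]
    - [4,-11.35,0,-7.3,1]
    - [4,-11.35,0,-7.3,1]
    - [4,-11.35,0,-7.3,1]
    - [4,-11.35,0,-7.3,1]
    - [4,-11.35,0,-7.3,1]
    - [4,-11.35,0,-7.3,1]
    - [4,-11.35,0,-7.3,1]
    - [4,-11.35,0,-7.3,1]
    - [4,-11.35,0,-7.3,1]
    - [4,-11.35,0,-7.3,1]

```text
t: 76.4
eef_pos: [491.4, 15.3, 108.2]
tcp_rot: [-3.139, 0.0, 1.409]
ft_force: [-0.5, -0.1, 0.7]
opening: 0.19
grip_force: 30.0
```

Request:
carry_out:
  motion:
    - [0,0,25,0,1]
    - [0,0,0,0,1]
    - [0,0,0,0,1]
    - [0,0,0,0,1]
    - [0,0,0,0,1]

```text
t: 76.9
eef_pos: [492.5, 14.8, 84.9]
tcp_rot: [3.141, 0.0, 1.403]
ft_force: [-0.6, 0.8, 0.4]
opening: 0.185
grip_force: 30.0
```

Run:
```python
from h import *
plan(*slot((494.6,32,-.166),-17),46,n=1,sym=False)
C=cams(); c=C["scene"]
# rack y check: compare seated dies in scene with prediction for y=29.4 and 32.6 (scene bias as before)
m=beige(c)
for y0 in(29.4,32.6):
    for sl in(-85,):
        P=np.vstack([tf((494.6,y0,-.166),np.array(box(-9,9,sl-12,sl+12,22,43),float)),tf((494.6,y0,-.166),STUB+[0,sl,7])]); q=proj(c,P-[3.4,-4.3,0]); print(y0,sl,q.min(0).round(1),q.max(0).round(1))
q=q.mean(0).astype(int); print(q)
for v in range(q[1]-12,q[1]+12): print(v,''.join('#' if x>.5 else '.' for x in m[v,q[0]-14:q[0]+14]))
```

```text
n=1 row=[0.36,-0.78,38.87,-0.116] from [492.5  14.8  84.9] yaw 1.403 turn 0.1 j [-0.1   0.51  2.02 -0.    0.62  0.06] f [-0.6  0.8  0.4] t 76.9
29.4 -85 [248.4 200.1] [259.4 214.6]
32.6 -85 [249.5 199.7] [260.4 214.2]
[254 204]
192 ............................
193 ............................
194 ............................
195 ............................
196 ............................
197 ............................
198 ............................
199 ............................
200 ............................
201 ............................
202 .............##.............
203 ............####............
204 ...........######...........
205 ..........########..........
206 .........#########..........
207 .........##########.........
208 .........##########.........
209 .........##########.........
210 .........##########.........
211 .........##########.........
212 ..........#########.........
213 ..........#########.........
214 ..........########..........
215 ...........###..............
```

Request:
carry_out:
  motion:
    - [-0.5,-0.8,20,0,1]
    - [0,0,12,0,1]
    - [0,0,4,0,1]
    - [0,0,3,0,1]
    - [0,0,0,0,1]
    - [0,0,0,0,1]

```text
t: 77.6
eef_pos: [491.5, 14.5, 45.8]
tcp_rot: [3.141, 0.0, 1.403]
ft_force: [-0.3, -1.0, 0.2]
opening: 0.188
grip_force: 30.0
```

Request:
carry_out:
  motion:
    - [0,0,3,0,1]
    - [0,0,2,0,1]
    - [0,0,0,0,1]
    - [0,0,0,0,1]

```text
t: 78.0
eef_pos: [491.3, 14.5, 40.4]
tcp_rot: [3.142, 0.0, 1.403]
ft_force: [-0.6, -0.6, -0.4]
opening: 0.188
grip_force: 30.0
```

Die 4 is in the slot with no contact force. I lower it, release it, press-check it, and work out the rack push and the handle position.

Request:
carry_out:
  motion:
    - [0,0,1.5,0,1]
    - [0,0,0,0,0.6]
    - [0,0,0,0,0.6]
    - [0,0,0,0,0.6]
    - [0,0,-20,0,0.6]
    - [0,0,-27,0,0.6]
    - [0,0,0,0,1]
    - [0,0,0,0,1]
    - [0,0,0,0,1]
    - [0,0,0,0,1]
    - [0,0,14,0,1]
    - [0,0,5,0,1]

```text
t: 79.2
eef_pos: [490.8, 14.6, 65.6]
tcp_rot: [-3.14, 0.0, 1.403]
ft_force: [-0.8, 0.2, 0.2]
opening: 0.011
grip_force: 0.0
```

Request:
carry_out:
  motion:
    - [0,0,1.5,0,1]
    - [0,0,2,0,1]
    - [0,0,2,0,1]
    - [0,0,0,0,1]
    - [0,0,0,0,1]

```text
t: 79.7
eef_pos: [492.2, 14.5, 63.0]
tcp_rot: [3.139, -0.0, 1.403]
ft_force: [-1.6, -0.3, 19.2]
opening: 0.006
grip_force: 9.7
```

Request:
carry_out:
  motion:
    - [0,0,-35,0,0]
    - [0,0,-30,0,0]
    - [0,0,0,0,0]
    - [0,0,0,0,0]
    - [0,0,0,0,0]

```text
t: 80.2
eef_pos: [490.9, 14.6, 125.8]
tcp_rot: [-3.141, 0.0, 1.403]
ft_force: [0.7, -0.5, -0.5]
opening: 0.37
grip_force: 0.0
```

Run:
```python
from h import *
u=(611,15.7,-.0745); w=tf(u,[[-172,6,0]])[0]; print(w)
plan(w[0],w[1],u[2],120,n=12,sym=False)
c=env.read_camera("top"); I=c["color"].astype(int); 
def H(t): return tf(u,[[65-150*np.cos(t)+10*np.sin(t),y,45+150*np.sin(t)+10*np.cos(t)] for y in(-50,0,50)])
for t in np.arange(1.3,2.2,.1): print(round(t,1),(proj(c,H(t))/.7).round(0).tolist(),H(t)[1].round(0))
cs=env.read_camera("scene")
for t in np.arange(1.3,2.2,.1): print(round(t,1),(proj(cs,H(t)-[3.4,-4.3,0])/.7).round(0).tolist())
```

```text
[439.92368739  34.48550676   0.        ]
n=12 row=[-2.28,-4.45,0.48,7.055] from [490.9  14.6 125.8] yaw 1.403 turn -84.7 j [-0.1   0.44  1.99 -0.    0.72  0.06] f [ 0.7 -0.5 -0.5] t 80.2
1.3 [[427.0, 229.0], [394.0, 226.0], [362.0, 223.0]] [645.  13. 192.]
1.4 [[427.0, 220.0], [395.0, 216.0], [363.0, 213.0]] [660.  12. 195.]
1.5 [[428.0, 210.0], [396.0, 207.0], [364.0, 204.0]] [675.  11. 195.]
1.6 [[429.0, 201.0], [397.0, 198.0], [365.0, 195.0]] [690.  10. 195.]
1.7 [[430.0, 192.0], [398.0, 189.0], [366.0, 186.0]] [705.   9. 192.]
1.8 [[431.0, 184.0], [399.0, 182.0], [367.0, 179.0]] [720.   8. 189.]
1.9 [[431.0, 177.0], [400.0, 174.0], [368.0, 171.0]] [734.   7. 184.]
2.0 [[432.0, 171.0], [400.0, 168.0], [369.0, 165.0]] [747.   6. 177.]
2.1 [[432.0, 165.0], [401.0, 162.0], [370.0, 159.0]] [760.   5. 169.]
1.3 [[425.0, 260.0], [452.0, 253.0], [477.0, 245.0]]
1.4 [[430.0, 264.0], [457.0, 256.0], [483.0, 248.0]]
1.5 [[436.0, 268.0], [463.0, 260.0], [489.0, 252.0]]
1.6 [[441.0, 273.0], [469.0, 265.0], [495.0, 257.0]]
1.7 [[447.0, 279.0], [474.0, 270.0], [501.0, 262.0]]
1.8 [[452.0, 286.0], [480.0, 277.0], [506.0, 269.0]]
1.9 [[457.0, 294.0], [485.0, 285.0], [512.0, 276.0]]
2.0 [[463.0, 303.0], [490.0, 293.0], [517.0, 284.0]]
2.1 [[467.0, 312.0], [495.0, 302.0], [522.0, 293.0]]
```

All five dies are seated. The hood is open at about 1.6 rad, with the handle near (690, 10, 195). I go behind the rack with the fingers spread along it.

Request:
carry_out:
  motion:
    - [-2.3,-4.45,0,7.05,0]
    - [-2.3,-4.45,0,7.05,0]
    - [-2.3,-4.45,0,7.05,0]
    - [-2.3,-4.45,0,7.05,0]
    - [-2.3,-4.45,0,7.05,0]
    - [-2.3,-4.45,0,7.05,0]
    - [-2.3,-4.45,0,7.05,0]
    - [-2.3,-4.45,0,7.05,0]
    - [-2.3,-4.45,0,7.05,0]
    - [-2.3,-4.45,0,7.05,0]
    - [-2.3,-4.45,0,7.05,0]
    - [-2.3,-4.45,0,7.05,0]

```text
t: 81.5
eef_pos: [439.7, 34.4, 125.7]
tcp_rot: [3.141, 0.001, -0.079]
ft_force: [1.2, 0.4, -0.3]
opening: 1.003
grip_force: 0.0
```

Request:
carry_out:
  motion:
    - [0,0,0,0,0]
    - [0,0,0,0,0]
    - [0,0,0,0,0]

```text
t: 81.8
eef_pos: [440.2, 34.1, 126.2]
tcp_rot: [3.141, 0.0, -0.071]
ft_force: [-0.0, -0.0, -1.0]
opening: 0.999
grip_force: 0.0
```

Request:
carry_out:
  motion:
    - [0,0,35,0,0]
    - [0,0,35,0,0]
    - [0,0,30,0,0]
    - [0,0,10,0,0]
    - [0,0,0,0,0]
    - [0,0,0,0,0]

```text
t: 82.4
eef_pos: [440.5, 34.2, 17.1]
tcp_rot: [3.142, -0.001, -0.073]
ft_force: [-0.3, -0.6, 0.1]
opening: 0.998
grip_force: 0.0
```

Request:
carry_out:
  motion:
    - [4,0,0,0,0]
    - [6,0,0,0,0]
    - [6,0,0,0,0]
    - [6,0,0,0,0]
    - [7,0,0,0,0]
    - [7,0,0,0,0]
    - [7,0,0,0,0]
    - [7,0,0,0,0]
    - [7,0,0,0,0]
    - [7,0,0,0,0]
    - [7,0,0,0,0]
    - [5,0,0,0,0]

```text
t: 83.6
eef_pos: [516.8, 28.6, 16.4]
tcp_rot: [3.141, -0.0, -0.073]
ft_force: [-3.9, -0.2, 3.9]
opening: 1.001
grip_force: 2.3
```

Request:
carry_out:
  motion:
    - [5,0,0,0,0]
    - [5,0,0,0,0]
    - [5,0,0,0,0]
    - [5,0,0,0,0]
    - [5,0,0,0,0]
    - [5,0,0,0,0]
    - [5,0,0,0,0]
    - [5,0,0,0,0]
    - [4,0,0,0,0]
    - [2,0,0,0,0]
    - [0,0,0,0,0]
    - [0,0,0,0,0]

```text
t: 84.8
eef_pos: [562.4, 25.2, 16.5]
tcp_rot: [3.142, -0.001, -0.073]
ft_force: [-0.0, 0.4, 0.1]
opening: 0.997
grip_force: 0.0
```

Request:
carry_out:
  motion:
    - [3,0,0,0,0]
    - [3,0,0,0,0]
    - [3,0,0,0,0]
    - [2,0,0,0,0]
    - [2,0,0,0,0]
    - [2,0,0,0,0]
    - [2,0,0,0,0]
    - [0,0,0,0,0]
    - [0,0,0,0,0]

```text
t: 85.7
eef_pos: [573.2, 24.5, 16.0]
tcp_rot: [3.141, 0.013, -0.073]
ft_force: [-27.2, 0.6, 18.8]
opening: 1.0
grip_force: 13.7
```

Request:
carry_out:
  motion:
    - [1,0,0,0,0]
    - [1,0,0,0,0]
    - [0,0,0,0,0]
    - [0,0,0,0,0]

```text
t: 86.1
eef_pos: [573.3, 24.5, 16.1]
tcp_rot: [3.141, 0.017, -0.073]
ft_force: [-35.5, -0.0, 25.7]
opening: 1.003
grip_force: 17.9
```

The rack is home against the stop: the wrist force reached 35 N with x steady at 573.3. I back off and go above and behind the handle with closed fingers.

Request:
carry_out:
  motion:
    - [-6,0,0,0,0]
    - [-8,0,0,0,0]
    - [0,0,0,0,0]
    - [0,0,-20,0,0]
    - [0,0,-40,0,1]
    - [0,0,-40,0,1]
    - [0,0,-40,0,1]
    - [0,0,-40,0,1]
    - [0,0,-44,0,1]
    - [0,0,0,0,1]
    - [0,0,0,0,1]

```text
t: 87.2
eef_pos: [567.4, 24.9, 241.3]
tcp_rot: [3.141, -0.003, -0.073]
ft_force: [-0.6, 1.1, 0.0]
opening: 0.47
grip_force: 0.0
```

Request:
carry_out:
  motion:
    - [30,0,0,0,1]
    - [30,0,0,0,1]
    - [30,0,0,0,1]
    - [30,0,0,0,1]
    - [30,0,0,0,1]
    - [0,0,0,0,1]
    - [0,0,0,0,1]
    - [0,0,0,0,1]

```text
t: 88.0
eef_pos: [715.6, 14.0, 239.5]
tcp_rot: [3.142, 0.002, -0.073]
ft_force: [-0.3, -0.2, 0.1]
opening: 0.006
grip_force: 0.0
```

Run:
```python
from h import *
s=env.state(); print(s["eef_pos"],s["tcp_rot"],s["ft_force"])
c=env.read_camera("scene"); m=cv2.resize(c["color"][150:330,200:440,::-1],(800,600),interpolation=cv2.INTER_CUBIC)
u=(611,15.7,-.0745)
for p,col in(((79.4,6,194.6),(0,255,0)),):
    q=(proj(c,tf(u,[p])-[3.4,-4.3,0])[0]-[200,150])*3.333; cv2.circle(m,tuple(q.astype(int)),4,col,-1)
cv2.imwrite("pics/hood.png",m)
```

```text
[715.57696013  14.04119708 239.50833478] [ 3.14150588e+00  1.57167782e-03 -7.33156435e-02] [-0.31724155 -0.18320381  0.13661812]
```

View pics/hood.png

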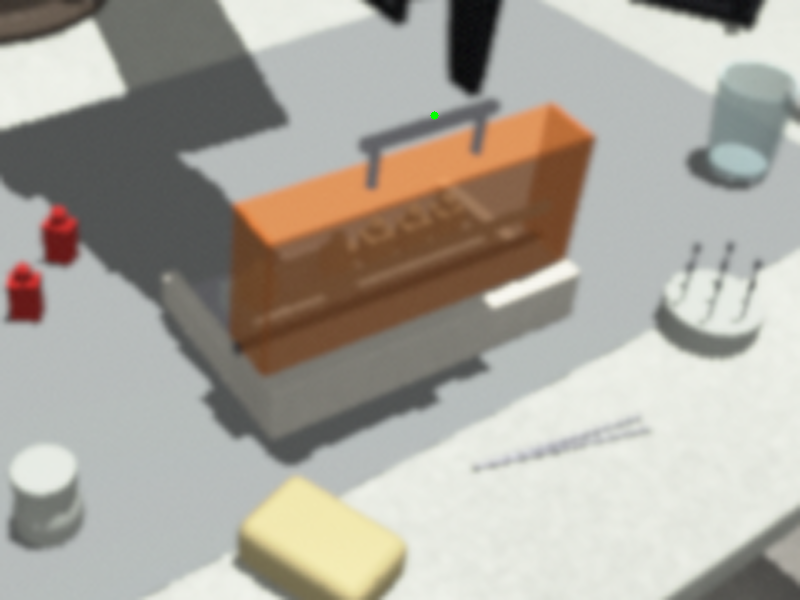

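The picture shows the loaded rack inside, with the dies upright seen through the hood. The bar runs from (362,147) to (497,105), and the fingertips at (470,90) are above and behind it. I descend behind it and pull the hood forward.

Request:
carry_out:
  motion:
    - [6,0,0,0,1]
    - [0,0,0,0,1]
    - [0,0,20,0,1]
    - [0,0,20,0,1]
    - [0,0,9,0,1]
    - [0,0,0,0,1]

```text
t: 88.65
eef_pos: [721.9, 13.5, 190.3]
tcp_rot: [3.142, 0.002, -0.073]
ft_force: [0.2, -0.2, 0.2]
opening: 0.003
grip_force: 0.0
```

Request:
carry_out:
  motion:
    - [-10,0,0,0,1]
    - [-10,0,0,0,1]
    - [-10,0,0,0,1]
    - [-11,0,0,0,1]
    - [-10,0,1.7,0,1]
    - [-10,0,1.7,0,1]
    - [-9,0,1.6,0,1]
    - [-9,0,3.5,0,1]
    - [-10,0,3.7,0,1]
    - [-9,0,3.8,0,1]
    - [0,0,0,0,1]
    - [0,0,0,0,1]

```text
t: 89.85
eef_pos: [624.5, 20.7, 175.3]
tcp_rot: [3.142, 0.001, -0.073]
ft_force: [-0.4, -1.4, 0.8]
opening: 0.006
grip_force: 0.0
```

Request:
carry_out:
  motion:
    - [-8,0,5,0,1]
    - [-8,0,5,0,1]
    - [-9,0,6,0,1]
    - [-9,0,8,0,1]
    - [-8,0,8,0,1]

```text
t: 90.35
eef_pos: [581.8, 23.8, 142.8]
tcp_rot: [3.141, 0.0, -0.073]
ft_force: [2.9, -0.3, 0.3]
opening: 0.001
grip_force: 0.9
```

Run:
```python
from h import *
s=env.state(); print(s["eef_pos"],s["ft_force"])
u=(611,15.7,-.0745); C=cams()
for k,c in C.items():
    I=c["color"].astype(int); m=((I[...,0]-I[...,2]>70)&(I[...,0]-I[...,1]>35)&(I[...,1]-I[...,2]>15)).astype(np.uint8)
    n,l,st,_=cv2.connectedComponentsWithStats(m); i=1+st[1:,4].argmax(); print(k,"orange bbox",st[i])
    for t in(0,.2,.4,.6,.7,.8,.9,1.0,1.2,1.6):
        P=[[65-r*np.cos(t)+h*np.sin(t),y,45+r*np.sin(t)+h*np.cos(t)] for r in(0,115) for h in(-14,34) for y in(-131,131)]
        q=proj(c,tf(u,P)-([3.4,-4.3,0] if k=="scene" else [0,0,0])); print(t,q.min(0).round(),(q.max(0)-q.min(0)).round())
```

```text
[581.77339834  23.79529339 142.82899203] [ 2.88690543 -0.32321964  0.34975306]
top orange bbox [308 157  24  45 765]
0 [219. 155.] [112.  59.]
0.2 [218. 153.] [113.  60.]
0.4 [217. 151.] [113.  59.]
0.6 [217. 149.] [113.  56.]
0.7 [217. 148.] [114.  53.]
0.8 [218. 147.] [114.  50.]
0.9 [218. 147.] [115.  47.]
1.0 [218. 146.] [116.  43.]
1.2 [218. 146.] [116.  34.]
1.6 [220. 129.] [116.  45.]
scene orange bbox [ 256  176  111   75 4753]
0 [249. 187.] [114.  70.]
0.2 [249. 182.] [116.  75.]
0.4 [249. 178.] [117.  78.]
0.6 [251. 175.] [117.  80.]
0.7 [252. 174.] [117.  80.]
0.8 [253. 174.] [116.  80.]
0.9 [254. 174.] [115.  79.]
1.0 [256. 175.] [114.  79.]
1.2 [260. 175.] [110.  82.]
1.6 [268. 179.] [110.  83.]
```

The hood follows and is at about 0.7 rad by its outline. I lift over the bar and press it down along the arc.

Request:
carry_out:
  motion:
    - [2,0,0,0,1]
    - [0,0,-15,0,1]
    - [0,0,-15,0,1]
    - [-9,0,0,0,1]
    - [-8,0,0,0,1]
    - [0,0,0,0,1]
    - [0,0,7,0,1]
    - [0,0,6,0,1]
    - [-5.5,0,7.5,0,1]
    - [-5.5,0,7.5,0,1]
    - [-5.5,0,7.5,0,1]
    - [-5.5,0,7.5,0,1]

```text
t: 91.65
eef_pos: [545.4, 26.5, 129.7]
tcp_rot: [3.142, -0.0, -0.073]
ft_force: [1.1, -0.7, 0.1]
opening: 0.006
grip_force: 0.4
```

Request:
carry_out:
  motion:
    - [-3,0,7,0,1]
    - [-3,0,7,0,1]
    - [-3,0,7,0,1]
    - [-3,0,7,0,1]
    - [-1.5,0,7,0,1]
    - [-1.3,0,7,0,1]
    - [-1.3,0,7,0,1]
    - [-1.3,0,7,0,1]
    - [-1,0,6,0,1]
    - [0,0,3,0,1]
    - [0,0,0,0,1]
    - [0,0,0,0,1]

```text
t: 92.85
eef_pos: [527.9, 27.8, 67.7]
tcp_rot: [3.141, -0.003, -0.073]
ft_force: [-8.8, -0.1, 36.2]
opening: 0.002
grip_force: 18.0
```

Request:
carry_out:
  motion:
    - [0,0,-3,0,1]
    - [0,0,-20,0,1]
    - [0,0,-40,0,1]
    - [-40,0,-30,0,1]
    - [-40,0,0,0,1]
    - [0,0,0,0,1]
    - [0,0,0,0,1]
    - [0,0,0,0,1]

```text
t: 93.65
eef_pos: [448.7, 33.6, 158.3]
tcp_rot: [3.142, -0.001, -0.074]
ft_force: [0.2, -0.2, -0.3]
opening: 0.004
grip_force: 0.0
```

Run:
```python
from h import *
u=(611,15.7,-.0745); C=cams(); print(env.state()["eef_pos"],env.state()["ft_force"],env.state()["t"])
c=C["scene"]; I=c["color"].astype(int); m=((I[...,0]-I[...,2]>70)&(I[...,0]-I[...,1]>35)&(I[...,1]-I[...,2]>15)).astype(np.uint8)
n,l,st,_=cv2.connectedComponentsWithStats(m); i=1+st[1:,4].argmax(); print("orange bbox",st[i])
for t in(0,.05,.1,.2):
    P=[[65-r*np.cos(t)+h*np.sin(t),y,45+r*np.sin(t)+h*np.cos(t)] for r in(0,115) for h in(-14,34) for y in(-131,131)]
    q=proj(c,tf(u,P)-[3.4,-4.3,0]); print(t,q.min(0).round(1),(q.max(0)-q.min(0)).round(1))
```

```text
[448.53406533  33.53758822 158.01589102] [-0.25685016  0.26965329  0.26199199] 93.75
orange bbox [ 249  189  113   55 3072]
0 [248.5 187.2] [114.3  70.2]
0.05 [248.8 185.7] [114.5  71.5]
0.1 [248.8 184.3] [114.9  72.7]
0.2 [248.8 181.8] [115.8  74.9]
```

The outline matches a shut hood: its top row is at 189, against 187 predicted for 0 rad. The arm is clear, so I hand the job in.

```bash
python3 -c "
from cell import env
print(env.job_done())"
```

```text
the job is handed in; nothing more can be done
None
```

The job is handed in: all five dies are seated in the rack (four confirmed by a fingertip press, one in the pictures only), the rack was slid home against the stop, and the hood is shut as far as the camera shows; no verdict came back. One die tipped over in its slot, so I took it out, stood it upright against the unit's wall and seated it again before the slide.

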